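# Clear the carving bench and roll the turned blank to its mark

### The arm

A 6-joint arm with a two-finger parallel gripper is mounted at the origin on the work surface. World frame = base frame: x ahead of the robot, y to its left, z up, the work surface at z = 0. Lengths are in m, angles in rad, forces in N, time in s.
With the tool pointing down it reaches from about 0.25 to 0.725 m from the base axis. Payload 4 kg.
Tool frame: the origin (TCP) lies on the centre line of the jaws, within the pads' length; the fingertips stand 11 mm ahead of it and the grasp point (between the pads) lies 8 mm behind it; z points along the fingers, x is the direction in which the jaws open and shut, and the axes are right-handed (so a half turn about z gives the same grasp; the last joint's range is limited). The gripper opens to 85 mm and grips with 20 to 120 N. Pads are 22 mm wide; open, the fingers measure 114 mm over their backs; the gripper's body (76 mm by 85 mm) begins 54 mm behind the grasp point. The pads swing forward as they close: fully open they stand 13 mm farther back than shut.
Start: joints at [-1.127, 0.241, 0.005, 1.335, 0, 1.571], TCP at [0.215, -0.452, 0.242] pointing down, gripper open.
Joint ranges: [-2.72, 2.72], [-1.05, 1.87], [-1.09, 1.28], [-1.99, 2.15], [-1.42, 1.44], [-3.14, 3.14]. Speed limits (rad/s): [2.79, 2.79, 3.14, 3.14, 3.14, 3.14].

### API

Orientations are given as a unit quaternion [x, y, z, w].
In Python, from workcell import bot, viewer, order gives the robot as it stands. The module is installed in compiled form; this text tells all that it offers.
- The arm moves only by the tool send_rows, never from a script. Its argument "increments" is a list that holds one entry, the list of rows, each a list of 4 numbers: the shift along the tool's x, y, z in m, then the turn about the tool's z in degrees. A call has exactly 8 rows; each row shifts and turns the pose as measured when the row begins, along the tool's axes as they then stand; what a row does not reach is not made up. A row lasts 1/10 s, in which the tool goes at most 50 mm and 8.59 degrees, less where a joint would pass 70% of its speed; a pose out of reach is approached as far as the arm can. A call is refused whole if a number of a shift passes 0.05 or a number of a turn 8.59, either way. A call with a gripper value outside its range is refused whole. "hand" is the closure, from -1 (fully open) to 1 (shut), so that 0 is half open, set as the call begins (left out, the last holds). The fingers move at their own pace and stop on an object; the grip force is fixed at half the most. Time passes only in rows, so rows that do not move let the fingers close, or fill a call up. It gives the time, the measured TCP pose, the force and the opening at its end, in the units of the state.
- bot.get_obs(): the state, without advancing time (a new reading comes with each control period).
- viewer.camera(name): name is "scene" or "top"; returns a dict with "image" (420x560x3 uint8, red, green, blue), "range_z" (420x560 float32, m along the optical axis (not along the pixel's ray), 0 where there is no reading), "camera_matrix" (3x3 intrinsics, pixels), "dist" ([k1, k2, p1, p2, k3] as OpenCV has them; the pictures are not rectified), "eye" and "rotation" of the camera in the world. Camera axes: x right, y down, z forward; pixel columns grow to the right and rows downward; lengths in m; the calibration is good to about 2 mm. A picture is of the moment at which its call begins.
- order.job_done(): hands the job in, once; it reports no verdict.
The state is a dict: "clock": time; "joint_pos": joint angles; "joint_vel": joint speeds; "tau": joint torques, N m; "eef_pos": TCP position; "tool_rot": TCP orientation; "ft_force": force on the tool from outside, world axes, zero at the start; "ft_torque": the same for the moment, N m; "grip_width": finger opening in m.
Only numpy, scipy, OpenCV 4.12 (cv2) and the standard library are available. Lean on these libraries where they do the work, as an engineer would, in place of code of your own. Each camera call takes 0.05 s, during which the arm holds its last target.

### The job

Clear the bench for the next carving: of the two things lying in the blank's path, lay the gouge flat in the low tool tray beside the gouge there, and the square-ended turned offcut flat in the deeper box beside the offcut there. Then roll the thick round blank along the cleared bench, pushing only on its top with the fingers (do not lift, drag or shove it from the side), until it rests parallel to and centred over the dark line on the bench top. Leave the mallet, the glue bottle, the stone and the mug where they are.

Things in the scene. Friction and masses are not known exactly. Their poses are not given: they have to be found in the camera images.
- mark: Dark line, 240 mm long and 4 mm wide, flush with the bench top, with a short 30 mm cross tick at each end. Origin: middle of the line at bench height (z = 0); x runs along the line, y across it. The blank starts on the +y side of it, 195 to 235 mm away and nearly parallel to it.
- blank_center (a point): Plain solid round blank of pale wood with flat ends, 90 mm in diameter, 110 mm long, about 0.3 to 0.65 kg, lying on its side on the bench. Point: its centre, on its axis, 45 mm above the bench; x runs along its axis (y and z turn with it as it rolls). It rolls without much slip and comes to rest within a centimetre or two when pushed slowly and let go. The bench is level and its top is at z = 0.
- gouge_grip (a point): Carving gouge, 182 mm long, lying on the bench between blank and line or on the line: octagonal wooden handle 105 mm long and 26 mm across flats, then a 14 mm brass ferrule and a flat 64 mm steel blade 14 mm wide and 4 mm thick. Point: on the handle's axis, 32 mm short of the ferrule, about at the centre of mass, 13 mm above the bench; x points along the gouge to the blade tip. The gouge reaches 110 mm ahead of this point and 73 mm behind it.
- offcut_center (a point): Baluster offcut of pale wood, 120 mm long: two square end blocks 34 x 34 mm (26 mm long) joined by a turned middle 26 mm in diameter, lying on the bench between blank and line or on the line. Point: its centre, 17 mm above the bench; x runs along it.
- tool_tray: Low open plywood tray, fixed, outside 230 x 130 mm and 35 mm high, walls and floor 6 mm thick, that already holds one dark-handled gouge along its +y side (fixed, 26 mm high, taking up y from 29 to 55 mm). Origin: centre of its underside at bench height; x along its length. It stands at the left or the right.
- tool_tray_free (a point): Centre of the free floor of the tool tray (14 mm to -y of the tray's middle, on the floor 6 mm above the bench); the free floor is 218 mm long in x and about 85 mm wide in y. Axes as the tray's.
- offcut_box: Deeper open plywood box, fixed, outside 180 x 130 mm and 60 mm high, walls and floor 6 mm thick, that already holds one smaller offcut along its +y side (fixed, 32 mm high, taking up y from 32 to 58 mm). Origin: centre of its underside at bench height; x along its length. It stands at the left or the right, across from the tray.
- offcut_box_free (a point): Centre of the free floor of the offcut box (13 mm to -y of the box's middle, on the floor 6 mm above the bench); the free floor is 168 mm long in x and about 87 mm wide in y. Axes as the box's.
- mallet: Bystander: round carver's mallet standing on its head, 82 mm wide, 212 mm high; origin at its foot.
- glue: Bystander: white glue bottle, 56 mm wide, 150 mm high; origin at its foot.
- stone: Bystander: grey sharpening stone 150 x 50 x 26 mm; origin at its underside.
- mug: Bystander: white mug, 80 mm wide, 90 mm high; origin at its foot.
- blank: The same round blank; origin at its centre.

How it is judged:
By the outcome, as a careful person would: the job done as asked, in the order asked, and still so for the second after the job is handed in, with the robot touching nothing.
It also fails if it takes over 72 s, if anything falls off the work surface, if the arm or the gripper's body presses on something with over 40 N, if the wrist force passes 120 N, or if a joint passes its speed limit or range.

## Working session

There is one attempt and no reset: what is moved stays moved. The work goes in short steps, Python scripts to look and compute and a tool call to move; the robot and the scene stay as the last step left them, time stands still between calls to the robot, and variables do not carry over. Pictures are saved under pics/ and viewed, and the job is handed in when it is done.

Besides the shell and the picture viewer there is one more tool, called after "Request:" by a JSON object that holds its "method" and its "body", one argument or row to a line. send_rows: Moves the arm, as the interface text tells. Its arguments: {"type":"object","properties":{"increments":{"type":"array","items":{"type":"array","items":{"type":"array","items":{"type":"number"}}}},"hand":{"type":"number"}},"required":["increments"]}

```bash
mkdir -p pics; cat > h.py <<'E'
import numpy as np, cv2, pickle
from workcell import bot, viewer, order
def shot(name,fn):
    c=viewer.camera(name); cv2.imwrite('pics/'+fn+'.png',c['image'][:,:,::-1]); pickle.dump(c,open('pics/'+fn+'.pkl','wb')); return c
def load(fn): return pickle.load(open('pics/'+fn+'.pkl','rb'))
def rays(c,px):
    px=np.array(px,float).reshape(-1,1,2)
    u=cv2.undistortPoints(px,np.array(c['camera_matrix'],float),np.array(c['dist'],float)).reshape(-1,2)
    d=np.c_[u,np.ones(len(u))]
    return d@np.array(c['rotation']).T
def onz(c,px,z):
    d=rays(c,px);e=np.array(c['eye']);z=np.array(z,float);t=(z-e[2])/d[:,2]; return e+d*np.reshape(t,(-1,1))
def cloud(c):
    H,W=c['range_z'].shape
    v,u=np.mgrid[:H,:W]; d=rays(c,np.c_[u.ravel(),v.ravel()])
    return (np.array(c['eye'])+d*c['range_z'].reshape(-1,1)).reshape(H,W,3)
E
python3 - <<'E'
from h import *
o=bot.get_obs();print({k:np.round(v,3) for k,v in o.items()})
for n in ('scene','top'):
    c=shot(n,n+'0');print(n,c['eye'],np.round(c['rotation'],3).tolist(),c['dist'],c['camera_matrix'])
E
```

```text
{'clock': np.float64(0.0), 'joint_pos': array([-1.127,  0.241,  0.004,  1.335,  0.   ,  1.571]), 'joint_vel': array([ 0.001, -0.   , -0.001,  0.002, -0.   , -0.   ]), 'tau': array([ 1.0000e-03, -3.7232e+01,  2.5240e+01,  1.7000e-02,  0.0000e+00,
       -0.0000e+00]), 'eef_pos': array([ 0.214, -0.451,  0.241]), 'tool_rot': array([ 0.845, -0.534, -0.001, -0.001]), 'ft_force': array([-0.038,  0.124, -0.304]), 'ft_torque': array([-0.057,  0.014,  0.034]), 'grip_width': np.float64(0.085)}
scene [1.2558447  0.16023222 1.00062705] [0.587, 0.75, -0.239, -0.189] [-0.11157233  0.          0.          0.          0.        ] [[443.15135584   0.         282.62053869]
 [  0.         443.15135584 203.42060425]
 [  0.           0.           1.        ]]
top [0.49053992 0.00450996 0.89181225] [-0.702, 0.709, -0.044, 0.055] [-0.1231836  0.         0.         0.         0.       ] [[424.42304252   0.         277.2482515 ]
 [  0.         424.42304252 208.46996251]
 [  0.           0.           1.        ]]
```

```bash
sed -i "s/return d@np.array(c\['rotation'\]).T/from scipy.spatial.transform import Rotation as R; return R.from_quat(c['rotation']).apply(d)/" h.py
python3 - <<'E'
from h import *
for n in ('scene','top'):
    P=cloud(load(n+'0')); print(n,[np.round(P[v,u],3).tolist() for v,u in((100,100),(100,280),(300,280),(300,450))])
E
```

```text
scene [[0.406, -0.616, 0.119], [0.151, -0.119, 0.001], [0.862, 0.059, 0.05], [0.745, 0.459, -0.0]]
top [[0.856, 0.405, 0.035], [0.855, 0.009, 0.01], [0.425, 0.013, 0.001], [0.418, -0.343, 0.005]]
```

View pics/top0.png

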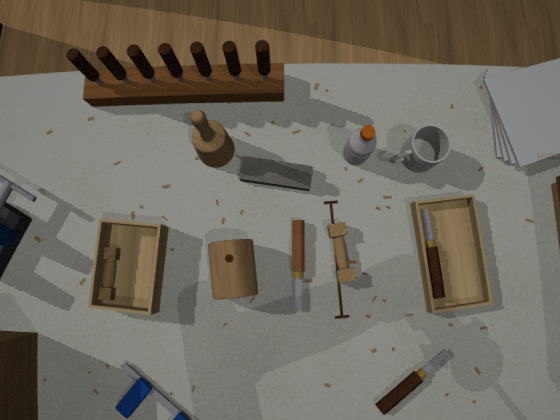

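View pics/scene0.png

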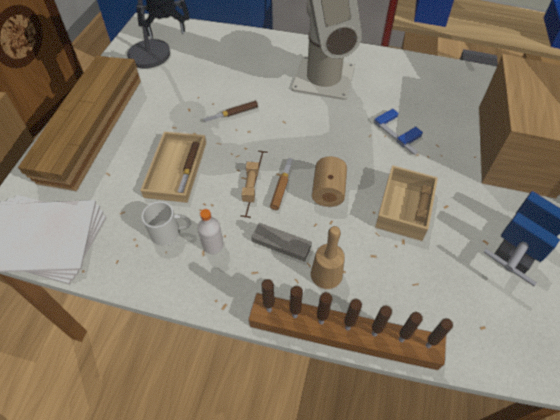

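```bash
python3 - <<'E'
from h import *
c=load('top0');P=cloud(c)
z=P[...,2]
im=c['image']
# height picture
h=np.clip(z*255/0.12,0,255).astype(np.uint8)
big=cv2.resize(np.hstack([im[180:330,200:370,::-1],cv2.cvtColor(h,8)[180:330,200:370]]),None,fx=2.3,fy=2.3,interpolation=cv2.INTER_CUBIC)
cv2.imwrite('pics/crop.png',big)
print('noise',z[300:320,270:290].std(), np.median(z[300:320,270:290]))
# objects on bench in path
def comp(r,lo,hi):
    v0,v1,u0,u1=r
    m=np.zeros(z.shape,np.uint8); m[v0:v1,u0:u1]=((z[v0:v1,u0:u1]>lo)&(z[v0:v1,u0:u1]<hi))
    m=cv2.morphologyEx(m,cv2.MORPH_OPEN,np.ones((3,3)))
    n,l,s,_=cv2.connectedComponentsWithStats(m)
    for i in range(1,n):
        if s[i,4]<40: continue
        q=P[l==i]; r=cv2.minAreaRect((q[:,:2]*1000).astype(np.float32))
        print(s[i],'rect c',np.round(r[0],1),'size',np.round(r[1],1),'ang',round(r[2],1),'mean',np.round(q.mean(0),4),'ztop',np.percentile(q[:,2],95).round(4))
print('path');comp((190,330,195,365),0.009,0.12)
print('box');comp((200,330,80,175),0.045,0.08)
print('tray');comp((180,330,405,500),0.024,0.06)
print('by');comp((100,195,185,460),0.015,0.3)
for p in [(326,203),(337,201),(336,316),(348,317),(331,203),(342,317)]: print(p,np.round(onz(c,[p],0)[0],4))
s=load('scene0')
d=bot.get_obs()['eef_pos'];from scipy.spatial.transform import Rotation as R
for cc in (s,c):
    Rm=R.from_quat(cc['rotation']).inv().as_matrix()
    print(cv2.projectPoints(np.array([d]),cv2.Rodrigues(Rm)[0],-Rm@cc['eye'],cc['camera_matrix'],cc['dist'])[0].ravel())
E
```

```text
noise 0.06294456125968917 -0.0003750532424202091
path
[292 220  13  89 955] rect c [498.8 -24.7] size [ 25.  180.1] ang 89.2 mean [ 0.5102 -0.0247  0.021 ] ztop 0.0268
[328 222  27  61 844] rect c [ 522.  -112.3] size [119.4  34.9] ang 8.4 mean [ 0.5211 -0.1112  0.0293] ztop 0.0353
[ 208  239   50   60 2604] rect c [490.3 106.3] size [109.   90.3] ang 5.4 mean [0.4904 0.1024 0.0802] ztop 0.0901
box
[ 88 219  31  92 674] rect c [499.5 359.7] size [ 62.5 179.8] ang 85.8 mean [0.4949 0.3774 0.0567] ztop 0.0617
[120 221  43  55 399] rect c [532.4 296.9] size [ 86.  102.2] ang 84.3 mean [0.5456 0.2699 0.0573] ztop 0.0618
[138 277  18  38 227] rect c [438.4 275.9] size [27.1 74.3] ang 81.7 mean [0.4314 0.2686 0.0573] ztop 0.0616
[119 307  18   7  66] rect c [408.1 314.5] size [39.4  6.7] ang 81.7 mean [0.4084 0.3133 0.0582] ztop 0.0618
tray
[ 414  195   61  118 1448] rect c [ 515.7 -328.7] size [231.4 104.6] ang 5.5 mean [ 0.4998 -0.3017  0.0314] ztop 0.0362
[464 194  29 112 608] rect c [ 523.1 -396.6] size [230.1  35.9] ang 3.3 mean [ 0.5187 -0.4028  0.0326] ztop 0.0366
by
[ 191  110   43   56 1608] rect c [742.7 147.9] size [71.7 71.5] ang 66.4 mean [0.7352 0.143  0.106 ] ztop 0.2103
[343 125  34  39 946] rect c [ 732.1 -149.4] size [57.  49.1] ang 64.6 mean [ 0.7257 -0.1453  0.0974] ztop 0.1498
[ 391  125   59   46 1348] rect c [ 733.3 -276.6] size [105.5  81. ] ang 77.9 mean [ 0.729  -0.2855  0.0601] ztop 0.0897
[ 239  156   74   34 1719] rect c [688.8  19.4] size [150.   51.3] ang 80.7 mean [0.6882 0.0194 0.0252] ztop 0.0279
(326, 203) [ 0.6266 -0.0866  0.    ]
(337, 201) [ 0.6307 -0.1101  0.    ]
(336, 316) [ 0.3904 -0.1023  0.    ]
(348, 317) [ 0.3879 -0.1271  0.    ]
(331, 203) [ 0.6265 -0.0972  0.    ]
(342, 317) [ 0.3881 -0.1147  0.    ]
[166.89783177  35.22418163]
[569.19863881 432.43073601]
```

View pics/crop.png

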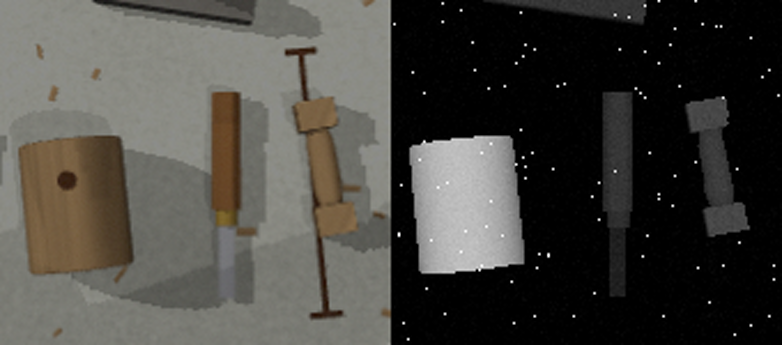

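```bash
cat >> h.py <<'E'
def rect(q):
    r=cv2.minAreaRect((q[:,:2]*1000).astype(np.float32)); (w,h),a=r[1],r[2]
    if h>w: w,h,a=h,w,a+90
    a=(a+90)%180-90
    return np.round(r[0],1),round(w,1),round(h,1),round(a,2)
def line(q):
    v=cv2.fitLine((q[:,:2]*1000).astype(np.float32),cv2.DIST_HUBER,0,.01,.01).ravel(); return round(np.degrees(np.arctan(v[1]/v[0])),2),np.round(q[:,:2].mean(0)*1000,1)
def zmask(P,reg,lo,hi):
    z=P[...,2];m=np.zeros(z.shape,np.uint8);v0,v1,u0,u1=reg
    m[v0:v1,u0:u1]=(z[v0:v1,u0:u1]>lo)&(z[v0:v1,u0:u1]<hi)
    return cv2.morphologyEx(m,cv2.MORPH_OPEN,np.ones((3,3)))
E
python3 - <<'E'
from h import *
c=load('top0');P=cloud(c);im=c['image'].astype(int)
m=zmask(P,(190,330,285,315),.018,.04); q=P[m>0]; print('handle',rect(q),line(q))
v,u=np.nonzero(m); q=onz(c,np.c_[u,v],.026); print('handle ray',rect(q),line(q))
m=zmask(P,(190,330,325,365),.018,.05); v,u=np.nonzero(m); q=onz(c,np.c_[u,v],.030);print('offcut',rect(P[m>0]),rect(q),line(q))
# blank: strip near crown
m=zmask(P,(225,310,195,270),.086,.1);print('blank crown',rect(P[m>0]),line(P[m>0]))
m=zmask(P,(225,310,195,270),.05,.1);print('blank',rect(P[m>0]))
# line colour
m=np.zeros(im.shape[:2],np.uint8); g=im[...,0]-im[...,2]; 
m[195:325,322:352]=((im[...,0]<95)&(g>15)&(abs(P[...,2])<.006))[195:325,322:352]
v,u=np.nonzero(m);q=onz(c,np.c_[u,v],0);print('mark',len(q),rect(q))
k=np.abs(q[:,0]-.507)<.105; print(line(q[k]))
# tray, box rims
m=zmask(P,(180,330,405,500),.0325,.045);print('tray rim',rect(P[m>0]))
m=zmask(P,(205,325,80,175),.055,.07);print('box rim',rect(P[m>0]))
E
```

```text
handle (array([529.2, -24.9]), 118.6, 24.7, -0.9) (np.float32(-0.83), array([530.2, -25.6]))
handle ray (array([529. , -24.7]), 118.0, 24.5, -0.92) (np.float32(-0.93), array([530.1, -25.5]))
offcut (array([ 522.1, -112.3]), 119.2, 34.9, 8.36) (array([ 522., -112.]), 119.2, 36.3, 8.58) (np.float32(8.33), array([ 521.2, -111.5]))
blank crown (array([490.4, 106.5]), 107.9, 33.1, 5.29) (np.float32(4.45), array([491.1, 106.3]))
blank (array([490.3, 106.3]), 109.0, 89.7, 5.38)
mark 253 (array([ 509.8, -113.4]), 246.2, 44.5, 4.28)
(np.float32(4.59), array([ 494.6, -108.3]))
tray rim (array([ 517.1, -343.2]), 230.5, 132.6, 6.31)
box rim (array([495.6, 323. ]), 180.5, 133.0, -5.36)
```

```bash
cat >> h.py <<'E'
from scipy.spatial.transform import Rotation as R
def st():
    o=bot.get_obs();M=R.from_quat(o['tool_rot']).as_matrix()
    yaw=np.degrees(np.arctan2(M[1,0],M[0,0]))
    return o,np.array(o['eef_pos']),yaw,M
def plan(wps,p=None,yaw=None):
    """wps: (x,y,z,yaw,nrows)"""
    o,p0,y0,M=st()
    print('t %.1f p %s yaw %.1f tilt %.2f F %s w %.3f j %s'%(o['clock'],np.round(p0,4),y0,np.degrees(np.arccos(-M[2,2])),np.round(o['ft_force'],1),o['grip_width'],np.round(o['joint_pos'],2)))
    p=p0 if p is None else p; yaw=y0 if yaw is None else yaw
    rows=[]
    for x,y,z,w,n in wps:
        for i in range(n,0,-1):
            dy=((w-yaw+180)%360-180 if abs(w-yaw)>200 else w-yaw)/i; d=(np.array([x,y,z])-p)/i
            a=np.radians(yaw); tx=np.array([np.cos(a),np.sin(a),0]); ty=np.array([np.sin(a),-np.cos(a),0])
            r=[round(float(d@tx),3),round(float(d@ty),3),round(float(-d[2]),3),round(float(-dy),1)]
            rows.append(r); p=p+r[0]*tx+r[1]*ty+np.array([0,0,-r[2]]); yaw-=r[3]
    for i in range(0,len(rows),8): print(str(rows[i:i+8]).replace(' ',''))
    print('end',np.round(p,4),round(yaw,1))
E
python3 -c "
from h import *
plan([(.5155,-.0246,.15,89.1,24)])"
```

```text
t 0.1 p [ 0.2145 -0.4511  0.2415] yaw -64.6 tilt 0.11 F [ 1.4 -0.1 -0.4] w 0.085 j [-1.13  0.24  0.    1.34  0.    1.57]
[[-0.011,-0.019,0.004,-6.4],[-0.008,-0.02,0.004,-6.4],[-0.006,-0.021,0.004,-6.4],[-0.004,-0.021,0.004,-6.4],[-0.001,-0.022,0.004,-6.4],[0.001,-0.022,0.004,-6.4],[0.003,-0.021,0.004,-6.4],[0.006,-0.021,0.004,-6.4]]
[[0.008,-0.02,0.004,-6.4],[0.01,-0.019,0.004,-6.4],[0.012,-0.018,0.004,-6.4],[0.014,-0.016,0.004,-6.4],[0.016,-0.015,0.004,-6.4],[0.018,-0.013,0.004,-6.4],[0.019,-0.011,0.004,-6.4],[0.02,-0.009,0.004,-6.4]]
[[0.021,-0.006,0.003,-6.4],[0.021,-0.004,0.004,-6.4],[0.022,-0.002,0.003,-6.4],[0.022,0.001,0.004,-6.4],[0.021,0.003,0.003,-6.4],[0.021,0.006,0.004,-6.4],[0.02,0.008,0.003,-6.4],[0.02,0.011,0.004,-6.5]]
end [ 0.5158 -0.0243  0.1495] 89.1
```

Request:
{"method": "send_rows", "body": {
  "increments": [
    [[-0.011, -0.019, 0.004, -6.4], [-0.008, -0.02, 0.004, -6.4], [-0.006, -0.021, 0.004, -6.4], [-0.004, -0.021, 0.004, -6.4], [-0.001, -0.022, 0.004, -6.4], [0.001, -0.022, 0.004, -6.4], [0.003, -0.021, 0.004, -6.4], [0.006, -0.021, 0.004, -6.4]]
  ],
  "hand": 0
}}

```text
clock: 0.9
eef_pos: [0.3135, -0.3033, 0.205]
tool_rot: [0.995, -0.102, -0.003, -0.003]
ft_force: [-0.2, -0.6, 1.0]
grip_width: 0.0429
```

```bash
python3 -c "
from h import *
plan([(.5155,-.0246,.15,89.1,16)])"
```

```text
t 0.9 p [ 0.3135 -0.3033  0.205 ] yaw -11.7 tilt 0.49 F [-0.2 -0.6  1. ] w 0.043 j [-0.77  0.14 -0.22  1.22  0.    1.  ]
[[0.009,-0.02,0.003,-6.3],[0.011,-0.018,0.003,-6.3],[0.013,-0.017,0.004,-6.3],[0.015,-0.016,0.003,-6.3],[0.016,-0.014,0.004,-6.3],[0.018,-0.012,0.003,-6.3],[0.019,-0.01,0.004,-6.3],[0.02,-0.008,0.003,-6.3]]
[[0.021,-0.006,0.004,-6.3],[0.021,-0.003,0.003,-6.3],[0.021,-0.001,0.004,-6.3],[0.022,0.001,0.003,-6.3],[0.021,0.004,0.004,-6.3],[0.021,0.006,0.003,-6.3],[0.02,0.008,0.004,-6.3],[0.019,0.01,0.003,-6.3]]
end [ 0.5156 -0.0242  0.15  ] 89.1
```

Request:
{"method": "send_rows", "body": {
  "increments": [
    [[0.009, -0.02, 0.003, -6.3], [0.011, -0.018, 0.003, -6.3], [0.013, -0.017, 0.004, -6.3], [0.015, -0.016, 0.003, -6.3], [0.016, -0.014, 0.004, -6.3], [0.018, -0.012, 0.003, -6.3], [0.019, -0.01, 0.004, -6.3], [0.02, -0.008, 0.003, -6.3]]
  ]
}}

```text
clock: 1.7
eef_pos: [0.4134, -0.1542, 0.1742]
tool_rot: [0.937, 0.349, -0.004, -0.007]
ft_force: [0.5, 0.6, -0.2]
grip_width: 0.0427
```

Request:
{"method": "send_rows", "body": {
  "increments": [
    [[0.021, -0.006, 0.004, -6.3], [0.021, -0.003, 0.003, -6.3], [0.021, -0.001, 0.004, -6.3], [0.022, 0.001, 0.003, -6.3], [0.021, 0.004, 0.004, -6.3], [0.021, 0.006, 0.003, -6.3], [0.02, 0.008, 0.004, -6.3], [0.019, 0.01, 0.003, -6.3]]
  ]
}}

```text
clock: 2.5
eef_pos: [0.5062, -0.0016, 0.1417]
tool_rot: [0.685, 0.728, -0.003, -0.011]
ft_force: [-0.1, -0.6, 0.3]
grip_width: 0.0429
```

```bash
python3 -c "
from h import *
plan([(.5155,-.0246,.06,89.1,4),(.5155,-.0246,.03,89.1,4)])"
```

```text
t 2.5 p [ 0.5062 -0.0016  0.1417] yaw 93.5 tilt 1.32 F [-0.1 -0.6  0.3] w 0.043 j [-0.01  0.33 -0.14  1.12  0.01 -0.07]
[[-0.006,0.002,0.02,1.1],[-0.006,0.002,0.021,1.1],[-0.006,0.002,0.02,1.1],[-0.005,0.003,0.021,1.1],[-0.0,-0.0,0.007,-0.0],[-0.0,-0.0,0.008,-0.0],[-0.0,-0.0,0.007,-0.0],[-0.0,-0.0,0.008,-0.0]]
end [ 0.516  -0.0244  0.0297] 89.1
```

Request:
{"method": "send_rows", "body": {
  "increments": [
    [[-0.006, 0.002, 0.02, 1.1], [-0.006, 0.002, 0.021, 1.1], [-0.006, 0.002, 0.02, 1.1], [-0.005, 0.003, 0.021, 1.1], [0, 0, 0.007, 0], [0, 0, 0.008, 0], [0, 0, 0.007, 0], [0, 0, 0, 0]]
  ]
}}

```text
clock: 3.3
eef_pos: [0.5148, -0.0195, 0.0318]
tool_rot: [0.71, 0.704, -0.003, -0.012]
ft_force: [-0.4, -0.4, 0.0]
grip_width: 0.0428
```

```bash
python3 -c "
from h import *
plan([(.5155,-.0246,.013,89.1,4)])
c=shot('top','t1')"
```

```text
t 3.3 p [ 0.5148 -0.0195  0.0318] yaw 89.5 tilt 1.45 F [-0.4 -0.4  0. ] w 0.043 j [-0.04  0.48 -0.25  0.87  0.01 -0.04]
[[-0.001,0.0,0.005,0.1],[-0.001,0.0,0.005,0.1],[-0.002,0.0,0.004,0.1],[-0.001,0.001,0.005,0.1]]
end [ 0.5158 -0.0245  0.0128] 89.1
```

View pics/t1.png

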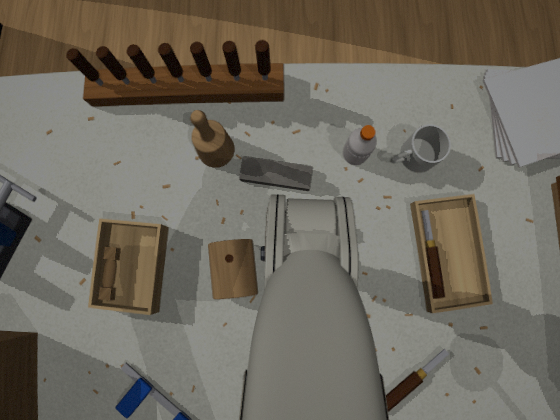

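```bash
python3 - <<'E'
s=open('h.py').read()
i=s.index("            a=np.radians(yaw); tx=");j=s.index("    for i in range(0,len(rows),8)")
s=s[:i]+"""            r=[round(float(v),3) for v in M.T@d]+[round(float(-dy),1)]
            rows.append(r); p=p+M@np.array(r[:3]); yaw-=r[3]; M=M@R.from_euler('z',r[3],degrees=True).as_matrix()
"""+s[j:]
open('h.py','w').write(s)
E
python3 -c "
from h import *
plan([(.5155,-.0246,.013,89.1,4)])"
```

```text
t 3.4 p [ 0.5153 -0.0195  0.0323] yaw 89.5 tilt 1.41 F [ 0.5  0.3 -0.1] w 0.043 j [-0.04  0.48 -0.25  0.87  0.01 -0.04]
[[-0.001,0.0,0.005,0.1],[-0.001,0.0,0.005,0.1],[-0.002,0.0,0.005,0.1],[-0.001,0.001,0.004,0.1]]
end [ 0.5158 -0.0243  0.0132] 89.1
```

Request:
{"method": "send_rows", "body": {
  "increments": [
    [[-0.003, 0, 0, 0.1], [-0.002, 0, 0.003, 0.1], [0, 0, 0.005, 0.1], [0, 0, 0.005, 0.1], [0, 0, 0.004, 0], [0, 0, 0.002, 0], [0, 0, 0, 0], [0, 0, 0, 0]]
  ]
}}

```text
clock: 4.15
eef_pos: [0.5167, -0.0246, 0.0139]
tool_rot: [0.713, 0.701, -0.002, -0.01]
ft_force: [0.9, -0.1, 0.6]
grip_width: 0.0426
```

```bash
python3 -c "
from h import *
plan([(.5155,-.0246,.013,89.1,2)])"
```

```text
t 4.2 p [ 0.5167 -0.0246  0.0139] yaw 89.1 tilt 1.18 F [ 0.9 -0.1  0.6] w 0.043 j [-0.05  0.5  -0.27  0.82  0.01 -0.04]
[[-0.0,-0.001,0.0,-0.0],[-0.0,-0.0,0.001,-0.0]]
end [ 0.5156 -0.0245  0.0129] 89.1
```

Aligned. Close, then lift slightly.

Request:
{"method": "send_rows", "body": {
  "increments": [
    [[0, 0, 0, 0], [0, 0, 0, 0], [0, 0, 0, 0], [0, 0, 0, 0], [0, 0, -0.005, 0], [0, 0, -0.01, 0], [0, 0, -0.015, 0], [0, 0, -0.02, 0]]
  ],
  "hand": 1
}}

```text
clock: 4.95
eef_pos: [0.5147, -0.025, 0.064]
tool_rot: [0.713, 0.701, -0.004, -0.013]
ft_force: [0.0, 0.1, -1.3]
grip_width: 0.0245
```

```bash
python3 -c "
from h import *
plan([(.537,-.355,.11,96.3,24)])"
```

```text
t 5.0 p [ 0.5147 -0.025   0.064 ] yaw 89.1 tilt 1.53 F [ 0.   0.1 -1.3] w 0.025 j [-0.05  0.44 -0.21  0.95  0.01 -0.04]
[[-0.014,0.001,-0.002,-0.3],[-0.014,0.001,-0.002,-0.3],[-0.014,0.001,-0.002,-0.3],[-0.014,0.001,-0.002,-0.3],[-0.014,0.001,-0.002,-0.3],[-0.014,0.001,-0.002,-0.3],[-0.014,0.001,-0.002,-0.3],[-0.014,0.001,-0.002,-0.3]]
[[-0.014,0.0,-0.002,-0.3],[-0.014,0.0,-0.002,-0.3],[-0.014,0.0,-0.002,-0.3],[-0.014,0.0,-0.002,-0.3],[-0.013,0.0,-0.002,-0.3],[-0.014,0.0,-0.002,-0.3],[-0.013,0.0,-0.002,-0.3],[-0.014,0.0,-0.002,-0.3]]
[[-0.013,0.0,-0.002,-0.3],[-0.014,0.0,-0.002,-0.3],[-0.013,-0.0,-0.002,-0.3],[-0.014,-0.0,-0.003,-0.3],[-0.013,-0.0,-0.002,-0.3],[-0.014,-0.0,-0.003,-0.3],[-0.013,-0.001,-0.002,-0.3],[-0.014,-0.0,-0.003,-0.3]]
end [ 0.5372 -0.3551  0.1103] 96.3
```

Request:
{"method": "send_rows", "body": {
  "increments": [
    [[-0.014, 0.001, -0.006, -0.3], [-0.02, 0.001, -0.006, -0.5], [-0.022, 0.001, -0.006, -0.5], [-0.022, 0.001, -0.006, -0.5], [-0.022, 0.001, -0.005, -0.5], [-0.022, 0.001, -0.005, -0.5], [-0.022, 0.001, -0.005, -0.5], [-0.022, 0.001, -0.003, -0.5]]
  ]
}}

```text
clock: 5.75
eef_pos: [0.5298, -0.1946, 0.116]
tool_rot: [0.686, 0.728, 0.0, -0.008]
ft_force: [0.6, 0.1, -1.5]
grip_width: 0.0247
```

```bash
python3 -c "
from h import *
plan([(.537,-.355,.11,96.3,8)])"
```

```text
t 5.8 p [ 0.5298 -0.1946  0.116 ] yaw 93.4 tilt 0.95 F [ 0.6  0.1 -1.5] w 0.025 j [-0.36  0.46 -0.02  1.11  0.01 -0.42]
[[-0.02,-0.0,0.001,-0.4],[-0.02,-0.0,0.0,-0.4],[-0.02,-0.001,0.001,-0.3],[-0.02,-0.001,0.0,-0.4],[-0.02,-0.001,0.001,-0.3],[-0.02,-0.001,0.0,-0.4],[-0.02,-0.001,0.001,-0.3],[-0.02,-0.001,0.0,-0.4]]
end [ 0.5369 -0.3545  0.1101] 96.3
```

Request:
{"method": "send_rows", "body": {
  "increments": [
    [[-0.02, 0, 0.001, -0.4], [-0.02, 0, 0, -0.4], [-0.02, -0.001, 0.001, -0.3], [-0.02, -0.001, 0, -0.4], [-0.02, -0.001, 0.001, -0.3], [-0.02, -0.001, 0, -0.3], [-0.016, -0.001, 0.001, -0.3], [-0.008, 0, 0, 0]]
  ]
}}

```text
clock: 6.55
eef_pos: [0.5368, -0.3472, 0.1177]
tool_rot: [0.671, 0.742, 0.001, -0.005]
ft_force: [0.0, -0.2, -0.8]
grip_width: 0.0243
```

```bash
python3 -c "
from h import *
plan([(.537,-.355,.11,96.3,2),(.537,-.355,.04,96.3,6)])
c=shot('top','t2');c=shot('scene','s2')"
```

```text
t 6.5 p [ 0.5368 -0.3472  0.1177] yaw 95.8 tilt 0.61 F [ 0.  -0.2 -0.8] w 0.024 j [-0.58  0.6   0.22  1.2   0.   -0.68]
[[-0.004,-0.0,0.004,-0.3],[-0.004,-0.001,0.004,-0.2],[-0.0,0.0,0.012,-0.0],[-0.0,0.0,0.012,-0.0],[-0.0,0.0,0.011,-0.0],[-0.0,0.0,0.012,-0.0],[-0.0,0.0,0.011,-0.0],[-0.001,0.001,0.012,-0.0]]
end [ 0.5373 -0.3554  0.0396] 96.3
```

View pics/s2.png

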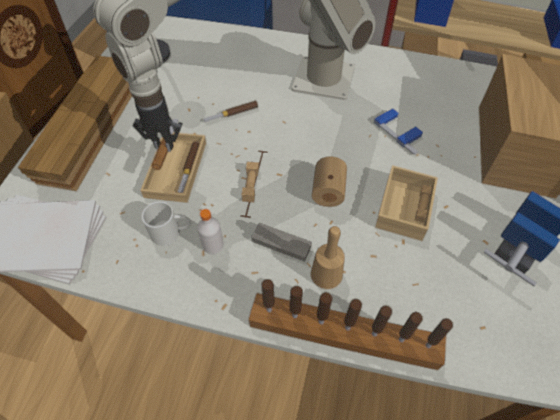

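View pics/t2.png

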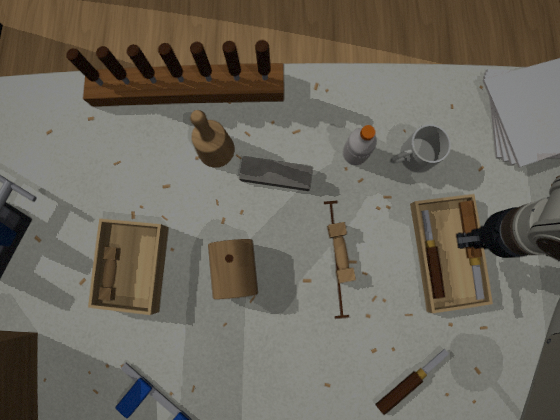

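Request:
{"method": "send_rows", "body": {
  "increments": [
    [[-0.004, 0, 0.004, -0.3], [-0.003, -0.001, 0.01, -0.2], [0, 0, 0.014, 0], [0, 0, 0.014, 0], [0, 0, 0.014, 0], [0, 0, 0.014, 0], [0, 0, 0.01, 0], [0, 0, 0.005, 0]]
  ]
}}

```text
clock: 7.45
eef_pos: [0.5359, -0.3475, 0.0261]
tool_rot: [0.664, 0.747, 0.002, -0.007]
ft_force: [-0.3, -0.8, -1.1]
grip_width: 0.0245
```

```bash
python3 -c "
from h import *
plan([(.537,-.355,.0205,96.3,4)])"
```

```text
t 7.5 p [ 0.5359 -0.3475  0.0261] yaw 96.7 tilt 0.85 F [-0.3 -0.8 -1.1] w 0.025 j [-0.58  0.68  0.11  1.02  0.01 -0.7 ]
[[-0.002,0.0,0.001,0.1],[-0.002,0.0,0.002,0.1],[-0.002,0.0,0.001,0.1],[-0.002,0.0,0.002,0.1]]
end [ 0.5368 -0.3554  0.02  ] 96.3
```

Request:
{"method": "send_rows", "body": {
  "increments": [
    [[-0.004, 0, 0, 0], [-0.004, 0, 0, 0], [0, 0, 0, 0], [0, 0, 0.002, 0], [0, 0, 0.003, 0], [0, 0, 0, 0], [0, 0, 0, 0], [0, 0, 0, 0]]
  ]
}}

```text
clock: 8.25
eef_pos: [0.5379, -0.3566, 0.0221]
tool_rot: [0.664, 0.748, 0.002, -0.006]
ft_force: [0.1, -0.5, -0.6]
grip_width: 0.0244
```

```bash
python3 -c "
from h import *
plan([(.537,-.355,.0205,96.3,4)])"
```

```text
t 8.2 p [ 0.5379 -0.3566  0.0221] yaw 96.8 tilt 0.71 F [ 0.1 -0.5 -0.6] w 0.024 j [-0.59  0.69  0.13  1.01  0.01 -0.71]
[[0.0,-0.0,0.0,0.1],[0.001,-0.0,0.001,0.1],[0.0,-0.0,0.0,0.1],[0.001,-0.001,0.001,0.2]]
end [ 0.5367 -0.3547  0.0202] 96.3
```

Lower 1 mm more, then open to half.

Request:
{"method": "send_rows", "body": {
  "increments": [
    [[0, 0, 0.001, 0], [0, 0, 0.001, 0], [0, 0, 0, 0], [0, 0, 0, 0], [0, 0, 0, 0], [0, 0, 0, 0], [0, 0, 0, 0], [0, 0, 0, 0]]
  ]
}}

```text
clock: 9.05
eef_pos: [0.5381, -0.3566, 0.0206]
tool_rot: [0.664, 0.748, 0.002, -0.005]
ft_force: [0.2, 0.1, -1.6]
grip_width: 0.0248
```

Request:
{"method": "send_rows", "body": {
  "increments": [
    [[0, 0, 0, 0], [0, 0, 0, 0], [0, 0, 0, 0], [0, 0, 0, 0], [0, 0, -0.005, 0], [0, 0, -0.01, 0], [0, 0, -0.02, 0], [0, 0, -0.03, 0]]
  ],
  "hand": 0.1
}}

```text
clock: 9.85
eef_pos: [0.536, -0.3555, 0.0842]
tool_rot: [0.664, 0.748, 0.001, -0.01]
ft_force: [-0.1, -0.9, 0.9]
grip_width: 0.0383
```

```bash
python3 -c "
from h import *
plan([(.522,-.112,.11,98.4,16)])"
```

```text
t 9.8 p [ 0.536  -0.3555  0.0842] yaw 96.8 tilt 1.14 F [-0.1 -0.9  0.9] w 0.038 j [-0.59  0.64  0.2   1.15  0.01 -0.71]
[[0.015,0.001,-0.001,-0.1],[0.015,0.001,-0.001,-0.1],[0.015,0.001,-0.001,-0.1],[0.015,0.001,-0.001,-0.1],[0.015,0.001,-0.001,-0.1],[0.015,0.001,-0.002,-0.1],[0.015,0.001,-0.001,-0.1],[0.015,0.001,-0.002,-0.1]]
[[0.015,0.001,-0.001,-0.1],[0.016,0.001,-0.002,-0.1],[0.015,0.001,-0.001,-0.1],[0.016,0.001,-0.002,-0.1],[0.015,0.001,-0.001,-0.1],[0.016,0.002,-0.002,-0.1],[0.015,0.001,-0.001,-0.1],[0.016,0.002,-0.002,-0.1]]
end [ 0.5221 -0.1116  0.1101] 98.4
```

Request:
{"method": "send_rows", "body": {
  "increments": [
    [[0.012, 0.001, -0.004, -0.1], [0.02, 0.001, -0.003, -0.1], [0.025, 0.001, -0.002, -0.2], [0.028, 0.001, -0.002, -0.2], [0.028, 0.002, -0.002, -0.2], [0.028, 0.002, -0.002, -0.2], [0.028, 0.002, -0.002, -0.2], [0.028, 0.002, -0.002, -0.2]]
  ],
  "hand": 0
}}

```text
clock: 10.65
eef_pos: [0.5208, -0.1482, 0.11]
tool_rot: [0.655, 0.755, 0.002, -0.007]
ft_force: [1.4, 0.2, 0.4]
grip_width: 0.043
```

```bash
python3 -c "
from h import *
plan([(.522,-.112,.09,98.4,5),(.522,-.112,.07,98.4,3)])
c=shot('top','t3')"
```

```text
t 10.7 p [ 0.5208 -0.1482  0.11  ] yaw 98.1 tilt 0.84 F [1.4 0.2 0.4] w 0.043 j [-0.28  0.42 -0.1   1.06  0.01 -0.42]
[[0.007,0.001,0.004,-0.1],[0.007,0.001,0.004,-0.0],[0.007,0.002,0.004,-0.1],[0.007,0.001,0.004,-0.0],[0.007,0.002,0.004,-0.1],[0.0,-0.0,0.007,0.0],[0.0,-0.0,0.007,0.0],[0.0,-0.0,0.006,0.0]]
end [ 0.5224 -0.1121  0.0705] 98.4
```

View pics/t3.png

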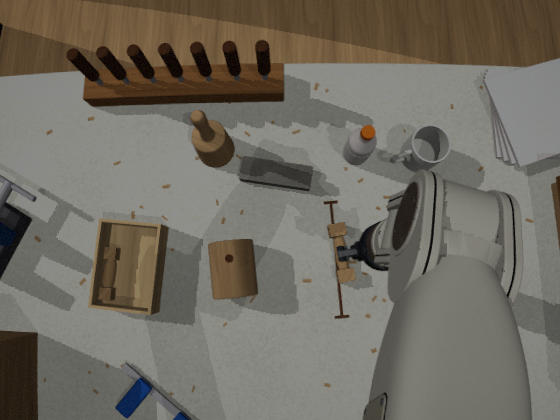

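Request:
{"method": "send_rows", "body": {
  "increments": [
    [[0.007, 0.001, 0.006, -0.1], [0.007, 0.001, 0.01, 0], [0.007, 0.002, 0.01, -0.1], [0.007, 0.001, 0.01, 0], [0.007, 0.001, 0.01, -0.1], [0, 0, 0.01, 0], [0, 0, 0.006, 0], [0, 0, 0, 0]]
  ]
}}

```text
clock: 11.5
eef_pos: [0.5162, -0.1015, 0.0402]
tool_rot: [0.65, 0.759, 0.002, -0.012]
ft_force: [0.2, 1.0, 0.7]
grip_width: 0.0422
```

```bash
python3 -c "
from h import *
plan([(.522,-.112,.014,98.4,4)])"
```

```text
t 11.5 p [ 0.5162 -0.1015  0.0402] yaw 98.8 tilt 1.34 F [0.2 1.  0.7] w 0.042 j [-0.2   0.48 -0.22  0.9   0.01 -0.36]
[[-0.003,0.001,0.006,0.1],[-0.003,0.001,0.007,0.1],[-0.003,0.001,0.006,0.1],[-0.003,0.002,0.007,0.1]]
end [ 0.5225 -0.1121  0.0139] 98.4
```

Request:
{"method": "send_rows", "body": {
  "increments": [
    [[-0.005, 0.003, -0.002, 0.2], [-0.005, 0.002, 0, 0.2], [0, 0, 0, 0], [0, 0, 0, 0], [0, 0, 0.005, 0], [0, 0, 0.006, 0], [0, 0, 0, 0], [0, 0, 0, 0]]
  ]
}}

```text
clock: 12.3
eef_pos: [0.5247, -0.1132, 0.0316]
tool_rot: [0.654, 0.756, 0.002, -0.01]
ft_force: [-0.9, 1.6, -0.5]
grip_width: 0.0425
```

```bash
python3 -c "
from h import *
plan([(.522,-.112,.014,98.4,4)])"
```

```text
t 12.3 p [ 0.5247 -0.1132  0.0316] yaw 98.3 tilt 1.16 F [-0.9  1.6 -0.5] w 0.042 j [-0.22  0.51 -0.2   0.88  0.01 -0.36]
[[0.0,-0.001,0.004,-0.0],[0.0,-0.0,0.005,-0.0],[0.001,-0.001,0.004,-0.1],[0.0,-0.0,0.005,-0.0]]
end [ 0.5224 -0.1122  0.0137] 98.4
```

Request:
{"method": "send_rows", "body": {
  "increments": [
    [[0, -0.002, 0.004, 0], [0.001, 0, 0.005, 0], [0, 0, 0.005, 0], [0, 0, 0.004, 0], [0, 0, 0, 0], [0, 0, 0, 0], [0, 0, 0, 0], [0, 0, 0, 0]]
  ]
}}

```text
clock: 13.1
eef_pos: [0.5218, -0.1117, 0.0117]
tool_rot: [0.654, 0.756, 0.002, -0.01]
ft_force: [-0.4, 0.1, -0.2]
grip_width: 0.0428
```

```bash
python3 -c "
from h import *
plan([(.522,-.112,.014,98.4,4)])"
```

```text
t 13.1 p [ 0.5218 -0.1117  0.0117] yaw 98.3 tilt 1.20 F [-0.4  0.1 -0.2] w 0.043 j [-0.22  0.53 -0.22  0.84  0.01 -0.36]
[[-0.0,0.0,-0.001,-0.0],[-0.0,0.0,-0.0,-0.0],[-0.0,0.0,-0.001,-0.1],[-0.0,0.0,-0.0,-0.0]]
end [ 0.5218 -0.1117  0.0137] 98.4
```

Request:
{"method": "send_rows", "body": {
  "increments": [
    [[0, 0, -0.003, 0], [0, 0, 0, 0], [0, 0, 0, 0], [0, 0, 0, 0], [0, 0, -0.005, 0], [0, 0, -0.015, 0], [0, 0, -0.02, 0], [0, 0, -0.025, 0]]
  ],
  "hand": 1
}}

```text
clock: 13.9
eef_pos: [0.519, -0.1121, 0.0786]
tool_rot: [0.654, 0.756, -0.0, -0.015]
ft_force: [1.0, 0.1, -1.7]
grip_width: 0.024
```

```bash
python3 -c "
from h import *
plan([(.521,-.08,.14,98,4),(.496,.26,.16,86,14),(.4944,.31,.14,84.6,6)])"
```

```text
t 13.9 p [ 0.519  -0.1121  0.0786] yaw 98.3 tilt 1.67 F [ 1.   0.1 -1.7] w 0.024 j [-0.22  0.45 -0.15  1.    0.01 -0.36]
[[0.008,0.001,-0.015,0.1],[0.008,0.001,-0.015,0.1],[0.008,0.002,-0.015,0.0],[0.009,0.001,-0.016,0.1],[0.024,0.002,-0.001,0.9],[0.024,0.001,-0.001,0.9],[0.024,0.001,-0.001,0.8],[0.024,0.0,-0.001,0.9]]
[[0.024,0.0,-0.001,0.8],[0.025,-0.0,-0.001,0.9],[0.024,-0.001,-0.001,0.8],[0.025,-0.001,-0.001,0.9],[0.024,-0.001,-0.001,0.8],[0.025,-0.002,-0.001,0.9],[0.024,-0.002,-0.001,0.8],[0.024,-0.002,-0.001,0.9]]
[[0.025,-0.003,-0.0,0.8],[0.024,-0.003,-0.001,0.9],[0.008,-0.001,0.004,0.2],[0.008,-0.001,0.003,0.2],[0.008,-0.001,0.004,0.2],[0.009,-0.001,0.003,0.3],[0.008,-0.0,0.004,0.2],[0.009,-0.001,0.003,0.3]]
end [0.4944 0.3103 0.1401] 84.6
```

Request:
{"method": "send_rows", "body": {
  "increments": [
    [[0.008, 0.001, -0.015, 0.1], [0.008, 0.001, -0.018, 0.1], [0.008, 0.002, -0.018, 0], [0.009, 0.001, -0.016, 0.1], [0.02, 0.002, -0.004, 0.9], [0.024, 0.001, -0.001, 0.9], [0.024, 0.001, -0.001, 0.8], [0.024, 0, -0.001, 0.9]]
  ]
}}

```text
clock: 14.7
eef_pos: [0.5168, 0.0124, 0.1641]
tool_rot: [0.682, 0.731, 0.002, -0.011]
ft_force: [0.2, 0.1, -0.7]
grip_width: 0.0241
```

```bash
python3 -c "
from h import *
plan([(.496,.26,.16,86,10),(.4944,.31,.14,84.6,6)])
c=shot('top','t4')"
```

```text
t 14.7 p [0.5168 0.0124 0.1641] yaw 93.9 tilt 1.23 F [ 0.2  0.1 -0.7] w 0.024 j [ 0.01  0.33 -0.08  1.17  0.02 -0.05]
[[0.025,-0.0,0.001,0.8],[0.025,-0.001,0.001,0.8],[0.025,-0.001,0.001,0.8],[0.025,-0.001,0.001,0.8],[0.025,-0.002,0.001,0.8],[0.025,-0.002,0.001,0.8],[0.024,-0.003,0.001,0.8],[0.025,-0.003,0.001,0.8]]
[[0.024,-0.003,0.0,0.8],[0.024,-0.003,0.001,0.7],[0.008,-0.001,0.003,0.2],[0.008,-0.001,0.003,0.2],[0.008,-0.001,0.004,0.3],[0.009,-0.001,0.003,0.2],[0.008,-0.001,0.004,0.3],[0.009,-0.0,0.003,0.2]]
end [0.4948 0.3101 0.1404] 84.6
```

View pics/t4.png

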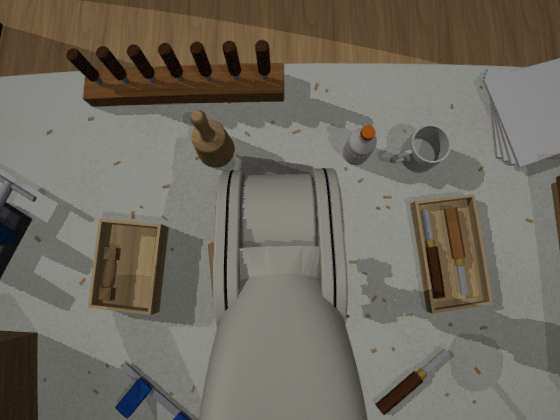

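Request:
{"method": "send_rows", "body": {
  "increments": [
    [[0.025, 0, 0.001, 0.8], [0.025, -0.001, 0.001, 0.8], [0.025, -0.001, 0.001, 0.8], [0.025, -0.001, 0.001, 0.8], [0.025, -0.002, 0.001, 0.8], [0.025, -0.002, 0.001, 0.8], [0.024, -0.003, 0.001, 0.8], [0.025, -0.003, 0.001, 0.8]]
  ]
}}

```text
clock: 15.55
eef_pos: [0.4976, 0.2201, 0.1617]
tool_rot: [0.723, 0.69, 0.002, -0.011]
ft_force: [-0.3, -0.2, -0.1]
grip_width: 0.0239
```

```bash
python3 -c "
from h import *
plan([(.4944,.31,.14,84.6,8)])"
```

```text
t 15.6 p [0.4976 0.2201 0.1617] yaw 87.3 tilt 1.31 F [-0.3 -0.2 -0.1] w 0.024 j [ 0.4   0.38 -0.02  1.18  0.02  0.45]
[[0.011,-0.001,0.003,0.3],[0.011,-0.001,0.003,0.3],[0.011,-0.001,0.003,0.4],[0.011,-0.001,0.003,0.3],[0.011,-0.001,0.003,0.4],[0.011,-0.001,0.003,0.3],[0.012,-0.001,0.003,0.4],[0.011,-0.002,0.002,0.3]]
end [0.4943 0.3099 0.1405] 84.6
```

Request:
{"method": "send_rows", "body": {
  "increments": [
    [[0.011, -0.001, 0.003, 0.3], [0.011, -0.001, 0.003, 0.3], [0.011, -0.001, 0.003, 0.4], [0.011, -0.001, 0.003, 0.3], [0.011, -0.001, 0.003, 0.4], [0.01, -0.001, 0.003, 0.3], [0.006, -0.001, 0.003, 0.2], [0, 0, 0, 0]]
  ]
}}

```text
clock: 16.35
eef_pos: [0.4943, 0.2967, 0.1397]
tool_rot: [0.737, 0.676, 0.0, -0.011]
ft_force: [0.7, -0.9, -0.5]
grip_width: 0.0239
```

```bash
python3 -c "
from h import *
plan([(.4944,.31,.14,84.6,2),(.4944,.31,.06,84.6,6)])
c=shot('top','t5')"
```

```text
t 16.4 p [0.4943 0.2967 0.1397] yaw 85.0 tilt 1.27 F [ 0.7 -0.9 -0.5] w 0.024 j [0.53 0.45 0.04 1.16 0.02 0.62]
[[0.007,-0.001,-0.0,0.2],[0.006,-0.0,-0.0,0.2],[-0.0,0.0,0.013,0.0],[-0.0,0.0,0.013,0.0],[-0.0,0.0,0.013,0.0],[-0.0,0.0,0.014,0.0],[-0.001,0.001,0.013,0.0],[-0.0,0.0,0.014,0.0]]
end [0.4942 0.3101 0.0599] 84.6
```

View pics/t5.png

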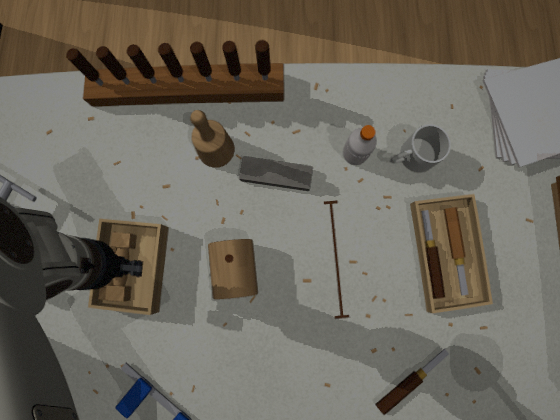

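Request:
{"method": "send_rows", "body": {
  "increments": [
    [[0.007, -0.001, 0, 0.2], [0.006, 0, 0, 0.2], [0, 0, 0.006, 0], [0, 0, 0.013, 0], [0, 0, 0.013, 0], [0, 0, 0.013, 0], [0, 0, 0.01, 0], [0, 0, 0, 0]]
  ]
}}

```text
clock: 17.2
eef_pos: [0.4949, 0.3107, 0.0832]
tool_rot: [0.74, 0.672, 0.002, -0.01]
ft_force: [-1.1, -0.0, -0.4]
grip_width: 0.0238
```

```bash
python3 - <<'E'
from h import *
plan([(.4944,.31,.09,84.6,2),(.4944,.31,.06,84.6,6)])
c=load('t5');P=cloud(c);im=c['image'].astype(int)
m=np.zeros(im.shape[:2],np.uint8); g=im[...,0]-im[...,2]
m[195:325,322:352]=((im[...,0]<100)&(g>12)&(abs(P[...,2])<.006))[195:325,322:352]
n,l,s,_=cv2.connectedComponentsWithStats(m);i=1+s[1:,4].argmax();print(s[i])
v,u=np.nonzero(l==i);q=onz(c,np.c_[u,v],0);print('mark',rect(q));k=np.abs(q[:,0]-.507)<.1; print(line(q[k]))
m=zmask(P,(225,310,195,270),.05,.1);print('blank',rect(P[m>0]))
# blank ends: fit z profile: cylinder axis via top silhouettes
for xs in np.arange(.445,.545,.02):
    q=P[225:310,195:270].reshape(-1,3);q=q[(abs(q[:,0]-xs)<.01)&(q[:,2]>.06)&(q[:,2]<.1)]
    A=np.c_[2*q[:,1],2*q[:,2],np.ones(len(q))];b=(q[:,1:]**2).sum(1);r=np.linalg.lstsq(A,b,rcond=None)[0];print(xs.round(3),r[:2].round(4),np.sqrt(r[2]+r[0]**2+r[1]**2).round(4))
E
```

```text
t 17.2 p [0.4949 0.3107 0.0832] yaw 84.5 tilt 1.20 F [-1.1 -0.  -0.4] w 0.024 j [ 0.55  0.52 -0.02  1.04  0.02  0.65]
[[-0.0,-0.0,-0.003,-0.1],[-0.001,-0.001,-0.004,-0.0],[-0.0,0.0,0.005,-0.0],[-0.0,0.0,0.005,-0.0],[-0.0,0.0,0.005,-0.0],[-0.0,0.0,0.005,-0.0],[-0.0,0.0,0.005,-0.0],[-0.0,0.001,0.005,-0.0]]
end [0.4945 0.3101 0.0602] 84.6
[324 200  25 119 377]
mark (array([ 509.1, -104.1]), 246.2, 29.3, 4.09)
(np.float32(4.36), array([ 501.9, -105.2]))
blank (array([490.3, 106.3]), 109.1, 89.9, 5.58)
0.445 [0.1022 0.0449] 0.0446
0.465 [0.1041 0.0446] 0.0449
0.485 [0.1059 0.0447] 0.0447
0.505 [0.1077 0.0458] 0.0441
0.525 [0.1098 0.045 ] 0.0447
0.545 [0.1108 0.0452] 0.0441
```

Request:
{"method": "send_rows", "body": {
  "increments": [
    [[0, 0, 0.01, 0], [0, 0, 0.012, 0], [0, 0, 0.012, 0], [0, 0, 0.012, 0], [0, 0, 0.008, 0], [0, 0, 0.003, 0], [0, 0, 0, 0], [0, 0, 0, 0]]
  ]
}}

```text
clock: 18.0
eef_pos: [0.4948, 0.3119, 0.0216]
tool_rot: [0.74, 0.672, 0.002, -0.01]
ft_force: [0.7, -0.8, -1.1]
grip_width: 0.0241
```

```bash
python3 -c "
from h import *
plan([(.4944,.31,.0205,84.6,4)])"
```

```text
t 18.0 p [0.4948 0.3119 0.0216] yaw 84.5 tilt 1.19 F [ 0.7 -0.8 -1.1] w 0.024 j [ 0.55  0.59 -0.08  0.9   0.02  0.65]
[[-0.0,-0.0,0.0,-0.0],[-0.001,-0.0,0.0,-0.0],[-0.0,-0.0,0.001,-0.1],[-0.001,-0.0,0.0,-0.0]]
end [0.4946 0.3099 0.0206] 84.6
```

Request:
{"method": "send_rows", "body": {
  "increments": [
    [[-0.001, 0, 0.001, 0], [0, 0, 0.001, 0], [0, 0, 0, 0], [0, 0, 0, 0], [0, 0, 0, 0], [0, 0, 0, 0], [0, 0, 0, 0], [0, 0, 0, 0]]
  ]
}}

```text
clock: 18.8
eef_pos: [0.496, 0.3117, 0.0219]
tool_rot: [0.74, 0.672, 0.004, -0.01]
ft_force: [-0.3, 0.1, -0.2]
grip_width: 0.0238
```

Request:
{"method": "send_rows", "body": {
  "increments": [
    [[0, 0, 0, 0], [0, 0, 0, 0], [0, 0, 0, 0], [0, 0, -0.005, 0], [0, 0, -0.015, 0], [0, 0, -0.03, 0], [0, 0, -0.04, 0], [0, 0, -0.04, 0]]
  ],
  "hand": 0.1
}}

```text
clock: 19.6
eef_pos: [0.4929, 0.3076, 0.15]
tool_rot: [0.74, 0.672, -0.002, -0.013]
ft_force: [1.2, 1.5, 0.4]
grip_width: 0.0386
```

```bash
python3 -c "
from h import *
plan([(.492,.125,.14,95.4,8)])"
```

```text
t 19.6 p [0.4929 0.3076 0.15  ] yaw 84.5 tilt 1.50 F [1.2 1.5 0.4] w 0.039 j [0.55 0.46 0.08 1.2  0.02 0.64]
[[-0.023,0.002,0.001,-1.4],[-0.023,0.002,0.001,-1.4],[-0.023,0.001,0.001,-1.4],[-0.023,0.0,0.001,-1.3],[-0.023,-0.0,0.001,-1.4],[-0.022,-0.001,0.001,-1.3],[-0.023,-0.001,0.001,-1.4],[-0.022,-0.001,0.0,-1.3]]
end [0.4925 0.1255 0.14  ] 95.4
```

Request:
{"method": "send_rows", "body": {
  "increments": [
    [[-0.023, 0.002, 0.001, -1.4], [-0.023, 0.002, 0.001, -1.4], [-0.023, 0.001, 0.001, -1.4], [-0.023, 0, 0.001, -1.4], [-0.023, 0, 0.001, -1.4], [-0.022, -0.001, 0.001, -1.3], [-0.02, -0.001, 0.001, -1.3], [-0.013, 0, 0, -1]]
  ],
  "hand": 1
}}

```text
clock: 20.4
eef_pos: [0.4973, 0.1334, 0.1512]
tool_rot: [0.671, 0.741, 0.007, -0.009]
ft_force: [0.5, -0.5, -0.0]
grip_width: 0.0001
```

```bash
python3 -c "
from h import *
plan([(.489,.1213,.120,95,8)])
c=shot('top','t6');c=shot('scene','s6')"
```

```text
t 20.4 p [0.4973 0.1334 0.1512] yaw 95.7 tilt 1.30 F [ 0.5 -0.5 -0. ] w 0.000 j [ 0.25  0.33 -0.12  1.12  0.02  0.15]
[[-0.001,-0.001,0.004,0.1],[-0.002,-0.001,0.004,0.1],[-0.001,-0.001,0.004,0.1],[-0.002,-0.001,0.004,0.1],[-0.001,-0.001,0.004,0.1],[-0.002,-0.001,0.004,0.1],[-0.002,-0.002,0.003,0.0],[-0.001,-0.001,0.004,0.1]]
end [0.4893 0.1213 0.1199] 95.0
```

View pics/s6.png

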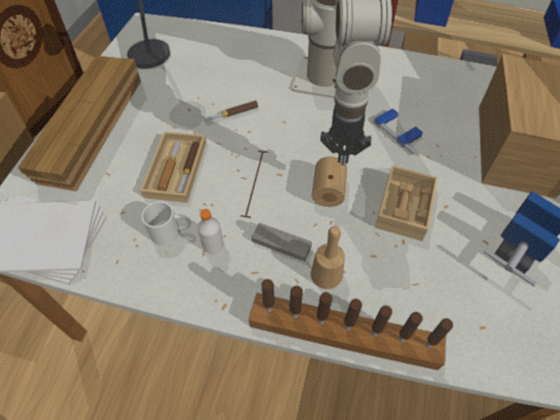

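View pics/t6.png

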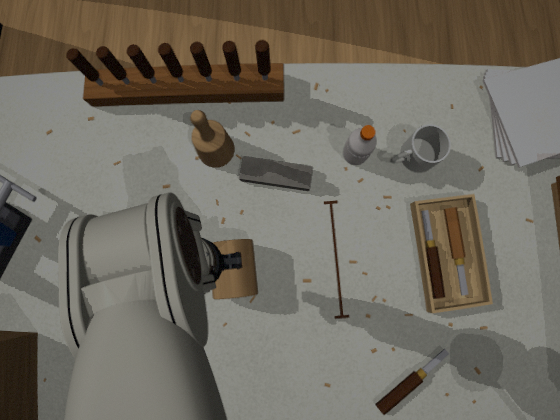

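Request:
{"method": "send_rows", "body": {
  "increments": [
    [[-0.002, -0.001, 0.004, 0.1], [-0.002, -0.001, 0.005, 0.1], [-0.002, -0.001, 0.005, 0.1], [-0.002, -0.001, 0.005, 0.1], [-0.002, -0.002, 0.005, 0.1], [-0.002, -0.002, 0.005, 0.1], [0, 0, 0.003, 0], [0, 0, 0, 0]]
  ]
}}

```text
clock: 21.3
eef_pos: [0.489, 0.1229, 0.1157]
tool_rot: [0.676, 0.737, 0.007, -0.01]
ft_force: [0.2, -0.5, 0.3]
grip_width: 0.0003
```

```bash
python3 -c "
from h import *
plan([(.489,.1213,.101,95,8)])"
```

```text
t 21.3 p [0.489  0.1229 0.1157] yaw 95.0 tilt 1.35 F [ 0.2 -0.5  0.3] w 0.000 j [ 0.23  0.34 -0.2   1.03  0.02  0.15]
[[-0.0,-0.0,0.002,-0.0],[-0.0,-0.0,0.002,-0.0],[-0.0,-0.0,0.002,-0.0],[-0.0,-0.0,0.002,-0.0],[-0.0,-0.0,0.002,-0.0],[-0.001,-0.0,0.002,-0.0],[-0.0,-0.0,0.001,-0.0],[-0.001,-0.0,0.002,-0.0]]
end [0.4891 0.1213 0.1006] 95.0
```

Request:
{"method": "send_rows", "body": {
  "increments": [
    [[0, 0, 0.004, 0], [0, 0, 0.003, 0], [0, 0, 0.002, 0], [0, 0, 0.002, 0], [0, 0, 0.002, 0], [0, 0, 0.002, 0], [0, 0, 0.001, 0], [0, 0, 0.001, 0]]
  ]
}}

```text
clock: 22.1
eef_pos: [0.49, 0.1243, 0.0991]
tool_rot: [0.675, 0.737, 0.008, -0.009]
ft_force: [-4.4, 1.2, 10.0]
grip_width: 0.0
```

```bash
python3 -c "
from h import *
plan([(.489,.1213,.101,95,8)])"
```

```text
t 22.1 p [0.49   0.1243 0.0991] yaw 95.0 tilt 1.45 F [-4.4  1.2 10. ] w 0.000 j [ 0.23  0.36 -0.23  0.98  0.03  0.15]
[[-0.0,-0.0,-0.0,0.0],[-0.0,-0.0,-0.0,0.0],[-0.0,-0.0,-0.0,0.0],[-0.001,-0.0,-0.0,0.0],[-0.0,-0.0,-0.0,0.0],[-0.001,-0.0,-0.001,0.0],[-0.0,-0.001,-0.0,0.0],[-0.001,-0.0,-0.001,0.0]]
end [0.4893 0.1212 0.101 ] 95.0
```

Request:
{"method": "send_rows", "body": {
  "increments": [
    [[-0.003, 0, 0.001, 0], [-0.006, 0, 0.001, 0], [-0.007, 0, 0.001, 0], [-0.007, 0, 0.001, 0], [-0.007, 0, 0.001, 0], [-0.007, 0, 0.001, 0], [-0.007, 0, 0.001, 0], [-0.006, 0, 0.001, 0]]
  ]
}}

```text
clock: 22.9
eef_pos: [0.4945, 0.0773, 0.1008]
tool_rot: [0.674, 0.739, 0.014, -0.01]
ft_force: [-2.2, -0.3, 7.7]
grip_width: 0.0003
```

```bash
cat >> h.py <<'E'
def blank(c,reg=(205,330,195,400),zlo=.06,zhi=.0915):
    P=cloud(c); m=zmask(P,reg,zlo,zhi)
    n,l,s,_=cv2.connectedComponentsWithStats(m);i=1+s[1:,4].argmax(); q=P[l==i]
    # brightness/warm filter to drop the arm
    rgb=c['image'][l==i].astype(int); k=(rgb[:,0]-rgb[:,2])>25; q=q[k]
    ax,cy=[],[]
    for xs in np.arange(.44,.57,.01):
        w=q[abs(q[:,0]-xs)<.005]
        if len(w)<60 or np.ptp(w[:,1])<.05: continue
        b=(w[:,1]**2+w[:,2]**2-2*.045*w[:,2]+.045**2-.045**2)
        r=np.linalg.lstsq(np.c_[2*w[:,1],np.ones(len(w))],b,rcond=None)[0]; ax.append(xs);cy.append(r[0])
    print('n',len(q),'rect',rect(q),'x %.4f..%.4f'%(np.percentile(q[:,0],.5),np.percentile(q[:,0],99.5)))
    if len(ax)>2:
        f=np.polyfit(ax,cy,1);print('axis ang %.2f y@.49 %.4f y@.508 %.4f'%(np.degrees(np.arctan(f[0])),np.polyval(f,.49),np.polyval(f,.508)),len(ax))
E
python3 -c "
from h import *
blank(load('t5'))
plan([(.489,.1213,.101,95,1)])
blank(shot('top','t7'));shot('scene','s7')"
```

```text
n 2410 rect (array([490.3, 106.2]), 108.7, 85.3, 5.4) x 0.4357..0.5454
axis ang 5.36 y@.49 0.1064 y@.508 0.1081 11
t 22.9 p [0.4945 0.0773 0.1008] yaw 95.3 tilt 1.98 F [-2.2 -0.3  7.7] w 0.000 j [ 0.14  0.34 -0.24  0.97  0.03  0.04]
[[0.044,-0.001,0.001,0.3]]
end [0.4895 0.121  0.1013] 95.0Traceback (most recent call last):
  File "<string>", line 5, in <module>
    blank(shot('top','t7'));shot('scene','s7')
    ~~~~~^^^^^^^^^^^^^^^^^^
  File "h.py", line 48, in blank
    n,l,s,_=cv2.connectedComponentsWithStats(m);i=1+s[1:,4].argmax(); q=P[l==i]
                                                    ~~~~~~~~~~~~~~^^
ValueError: attempt to get argmax of an empty sequence
```

```bash
python3 - <<'E'
s=open('h.py').read()
i=s.index("def blank(");j=s.index("    # brightness")
s=s[:i]+"""def blank(c,zlo=.05,zhi=.0925):
    P=cloud(c); z=P[...,2]; rg=c['image'].astype(int)
    m=((z>zlo)&(z<zhi)&(P[...,0]>.41)&(P[...,0]<.6)&(P[...,1]>-.2)&(P[...,1]<.17)&(rg[...,0]-rg[...,2]>20)).astype(np.uint8)
    m=cv2.morphologyEx(m,cv2.MORPH_OPEN,np.ones((3,3)))
    n,l,s,_=cv2.connectedComponentsWithStats(m)
    if n<2: print('none');return
    i=1+s[1:,4].argmax(); q=P[l==i]
"""+s[j:].replace("len(w)<60 or np.ptp(w[:,1])<.05","len(w)<40 or np.ptp(w[:,1])<.03")
open('h.py','w').write(s)
E
python3 -c "
from h import *
blank(load('t5'));blank(load('s6'));blank(load('t7'))
blank(shot('scene','s7'))"
```

```text
n 2498 rect (array([490.3, 106.3]), 108.7, 87.3, 5.51) x 0.4358..0.5456
axis ang 5.38 y@.49 0.1064 y@.508 0.1080 11
n 1137 rect (array([491. , 106.7]), 115.2, 87.4, 5.89) x 0.4389..0.5493
axis ang 2.42 y@.49 0.1051 y@.508 0.1059 11
none
n 923 rect (array([495.4,  82.8]), 109.9, 87.2, 5.75) x 0.4430..0.5516
axis ang 2.66 y@.49 0.0816 y@.508 0.0825 9
```

View pics/s7.png

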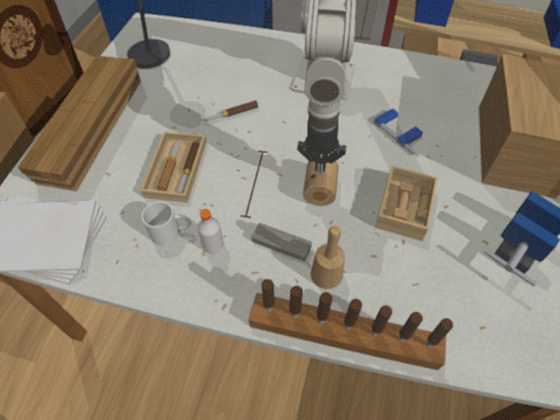

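Request:
{"method": "send_rows", "body": {
  "increments": [
    [[-0.006, 0, 0.001, 0], [-0.006, 0, 0.001, 0], [-0.006, 0, 0.001, 0], [-0.005, 0, 0.001, 0], [-0.003, 0, 0.001, 0], [-0.001, 0, 0.001, 0], [0, 0, 0.001, 0], [0, 0, 0, 0]]
  ]
}}

```text
clock: 23.8
eef_pos: [0.4975, 0.0474, 0.0988]
tool_rot: [0.675, 0.738, 0.015, -0.008]
ft_force: [-0.3, 0.5, 0.8]
grip_width: 0.0003
```

```bash
python3 -c "
from h import *
blank(shot('scene','s8'))
plan([(.489,.1213,.101,95,1)])
"
```

```text
n 887 rect (array([496.7,  68.5]), 111.1, 87.0, 6.39) x 0.4411..0.5536
axis ang 3.20 y@.49 0.0670 y@.508 0.0680 8
t 23.9 p [0.4975 0.0475 0.0987] yaw 95.1 tilt 1.93 F [-2.7 -1.3  3.3] w -0.000 j [ 0.08  0.34 -0.25  0.96  0.03 -0.01]
[[0.074,-0.002,-0.0,0.1]]
end [0.4889 0.121  0.101 ] 95.0
```

Request:
{"method": "send_rows", "body": {
  "increments": [
    [[0, 0, -0.01, 0], [0, 0, -0.01, 0], [0.012, 0, 0, 0], [0.015, 0, 0, 0], [0.01, 0, 0, 0], [0.003, 0, 0, 0], [0, 0, 0, 0], [0, 0, 0, 0]]
  ]
}}

```text
clock: 24.65
eef_pos: [0.4943, 0.0906, 0.1214]
tool_rot: [0.674, 0.738, 0.016, -0.008]
ft_force: [-0.3, -0.1, -0.8]
grip_width: -0.0
```

```bash
python3 -c "
from h import *
blank(shot('scene','s9'));blank(shot('top','t9'))
plan([(.495,.085,.101,95,1)])
"
```

```text
n 1020 rect (array([498.,  69.]), 111.5, 86.0, 5.67) x 0.4473..0.5538
axis ang 4.31 y@.49 0.0666 y@.508 0.0680 10
n 858 rect (array([496.8,  44.6]), 108.6, 40.4, 7.38) x 0.4427..0.5502
axis ang 6.14 y@.49 0.0664 y@.508 0.0684 8
t 24.8 p [0.4943 0.0903 0.1214] yaw 95.2 tilt 2.02 F [ 0.2 -0.  -0.3] w 0.000 j [ 0.16  0.32 -0.22  1.02  0.03  0.07]
[[-0.006,-0.0,0.02,0.2]]
end [0.4951 0.085  0.1012] 95.0
```

Request:
{"method": "send_rows", "body": {
  "increments": [
    [[0, 0, 0.006, 0], [0, 0, 0.006, 0], [0, 0, 0.005, 0], [0, 0, 0.002, 0], [0, 0, 0.001, 0], [0, 0, 0.001, 0], [-0.003, 0, 0.001, 0], [-0.006, 0, 0.001, 0]]
  ]
}}

```text
clock: 25.55
eef_pos: [0.4951, 0.0831, 0.0986]
tool_rot: [0.675, 0.738, 0.018, -0.009]
ft_force: [-6.3, 2.0, 17.9]
grip_width: 0.0
```

Request:
{"method": "send_rows", "body": {
  "increments": [
    [[-0.007, 0, 0.001, 0], [-0.008, 0, 0.001, 0], [-0.008, 0, 0.001, 0], [-0.008, 0, 0.001, 0], [-0.008, 0, 0.001, 0], [-0.008, 0, 0.001, 0], [-0.008, 0, 0.001, 0], [-0.007, 0, 0.001, 0]]
  ]
}}

```text
clock: 26.35
eef_pos: [0.501, 0.0221, 0.1004]
tool_rot: [0.673, 0.739, 0.023, -0.009]
ft_force: [-2.3, -0.3, 4.2]
grip_width: 0.0001
```

```bash
python3 -c "
from h import *
blank(shot('scene','s10'))
plan([(.495,.085,.101,95,1)])
"
```

```text
n 925 rect (array([499.8,  34.7]), 112.2, 86.0, 4.99) x 0.4440..0.5569
axis ang 5.24 y@.49 0.0324 y@.508 0.0341 9
t 26.4 p [0.501  0.0211 0.1003] yaw 95.3 tilt 2.71 F [-2.3 -2.9  6.4] w 0.000 j [ 0.02  0.34 -0.25  0.96  0.04 -0.07]
[[0.064,-0.0,0.002,0.3]]
end [0.4952 0.0848 0.101 ] 95.0
```

Request:
{"method": "send_rows", "body": {
  "increments": [
    [[-0.006, 0, 0.001, 0], [-0.005, 0, 0.001, 0], [-0.003, 0, 0.001, 0], [-0.001, 0, 0.001, 0], [0, 0, 0.001, 0], [0, 0, -0.008, 0], [0, 0, -0.012, 0], [0.012, 0, 0, 0]]
  ]
}}

```text
clock: 27.2
eef_pos: [0.502, 0.014, 0.1199]
tool_rot: [0.675, 0.737, 0.023, -0.006]
ft_force: [0.6, -0.1, 0.8]
grip_width: 0.0003
```

Request:
{"method": "send_rows", "body": {
  "increments": [
    [[0.016, 0, 0, 0], [0.01, 0, 0, 0], [0.004, 0, 0, 0], [0, 0, 0, 0], [0, 0, 0.003, 0], [0, 0, 0, 0], [0, 0, 0, 0], [0, 0, 0, 0]]
  ]
}}

```text
clock: 28.0
eef_pos: [0.4992, 0.0478, 0.1177]
tool_rot: [0.674, 0.738, 0.023, -0.006]
ft_force: [-0.1, -0.5, -0.2]
grip_width: -0.0001
```

```bash
python3 -c "
from h import *
blank(shot('scene','s11'));blank(shot('top','t11'))
plan([(.495,.085,.101,95,1)])
"
```

```text
n 962 rect (array([500. ,  25.3]), 114.3, 86.1, 5.43) x 0.4499..0.5582
axis ang 1.46 y@.49 0.0230 y@.508 0.0235 10
none
t 28.1 p [0.4993 0.0478 0.1177] yaw 95.2 tilt 2.73 F [-0.4  0.7 -0.1] w -0.000 j [ 0.07  0.32 -0.23  0.99  0.04 -0.02]
[[0.037,-0.001,0.018,0.2]]
end [0.4953 0.0853 0.1012] 95.0
```

Request:
{"method": "send_rows", "body": {
  "increments": [
    [[0, 0, 0.007, 0], [0, 0, 0.006, 0], [0, 0, 0.003, 0], [0, 0, 0.001, 0], [-0.003, 0, 0.001, 0], [-0.006, 0, 0.001, 0], [-0.008, 0, 0.001, 0], [-0.008, 0, 0.001, 0]]
  ]
}}

```text
clock: 28.9
eef_pos: [0.502, 0.0262, 0.1003]
tool_rot: [0.673, 0.739, 0.027, -0.008]
ft_force: [-6.5, 0.6, 13.9]
grip_width: -0.0003
```

Request:
{"method": "send_rows", "body": {
  "increments": [
    [[-0.008, 0, 0.001, 0], [-0.008, 0, 0.001, 0], [-0.008, 0, 0.001, 0], [-0.008, 0, 0.001, 0], [-0.008, 0, 0.001, 0], [-0.008, 0, 0.001, 0], [-0.006, 0, 0.001, 0], [-0.004, 0, 0.001, 0]]
  ]
}}

```text
clock: 29.7
eef_pos: [0.5081, -0.0358, 0.0991]
tool_rot: [0.674, 0.739, 0.029, -0.004]
ft_force: [-2.9, -0.8, 6.6]
grip_width: 0.0003
```

```bash
python3 -c "
from h import *
blank(shot('scene','s12'))
plan([(.495,.085,.101,95,1)])
"
```

```text
n 924 rect (array([503.9, -17. ]), 115.8, 86.4, 5.33) x 0.4479..0.5627
axis ang 2.84 y@.49 -0.0188 y@.508 -0.0180 9
t 29.8 p [ 0.5082 -0.0363  0.099 ] yaw 95.3 tilt 3.29 F [-2.8 -1.7  6.2] w 0.000 j [-0.1   0.35 -0.24  0.95  0.05 -0.19]
[[0.122,-0.002,0.003,0.3]]
end [0.495  0.085  0.1013] 95.0
```

View pics/s12.png

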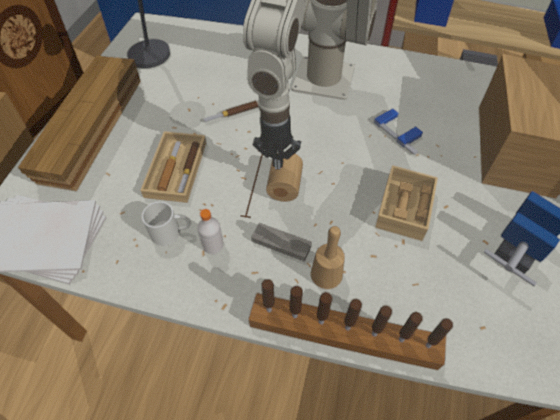

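Request:
{"method": "send_rows", "body": {
  "increments": [
    [[-0.002, 0, 0.001, 0], [0, 0, 0, 0], [0, 0, -0.008, 0], [0, 0, -0.012, 0], [0.012, 0, 0, 0], [0.016, 0, 0, 0], [0.01, 0, 0, 0], [0.003, 0, 0, 0]]
  ]
}}

```text
clock: 30.55
eef_pos: [0.5048, 0.0034, 0.1226]
tool_rot: [0.674, 0.738, 0.03, -0.003]
ft_force: [0.3, 0.3, 0.2]
grip_width: -0.0001
```

```bash
python3 -c "
from h import *
blank(shot('scene','s13'));blank(shot('top','t13'))
plan([(.504,.0,.101,95,1)])
"
```

```text
n 980 rect (array([506., -18.]), 110.6, 85.6, 5.86) x 0.4564..0.5619
axis ang 3.70 y@.49 -0.0213 y@.508 -0.0202 10
none
t 30.6 p [0.5048 0.0028 0.1225] yaw 95.2 tilt 3.38 F [0.7 0.1 0.7] w -0.000 j [-0.02  0.31 -0.23  1.    0.05 -0.11]
[[-0.004,-0.002,0.021,0.2]]
end [ 5.039e-01 -3.000e-04  1.013e-01] 95.0
```

Request:
{"method": "send_rows", "body": {
  "increments": [
    [[0, 0, 0.008, 0], [0, 0, 0.008, 0], [0, 0, 0.005, 0], [0, 0, 0.001, 0], [-0.003, 0, 0.001, 0], [-0.006, 0, 0.001, 0], [-0.008, 0, 0.001, 0], [-0.008, 0, 0.001, 0]]
  ]
}}

```text
clock: 31.45
eef_pos: [0.5078, -0.0191, 0.1005]
tool_rot: [0.674, 0.738, 0.033, -0.005]
ft_force: [-5.7, 0.2, 13.0]
grip_width: -0.0006
```

Request:
{"method": "send_rows", "body": {
  "increments": [
    [[-0.008, 0, 0.001, 0], [-0.008, 0, 0.001, 0], [-0.008, 0, 0.001, 0], [-0.008, 0, 0.001, 0], [-0.008, 0, 0.001, 0], [-0.007, 0, 0.001, 0], [-0.005, 0, 0.001, 0], [-0.003, 0, 0.001, 0]]
  ]
}}

```text
clock: 32.25
eef_pos: [0.5138, -0.0798, 0.099]
tool_rot: [0.676, 0.736, 0.034, -0.001]
ft_force: [-2.6, -1.0, 6.6]
grip_width: -0.0001
```

Request:
{"method": "send_rows", "body": {
  "increments": [
    [[-0.001, 0, 0.001, 0], [0, 0, 0, 0], [0, 0, -0.008, 0], [0, 0, -0.012, 0], [0.012, 0, 0, 0], [0.016, 0, 0, 0], [0.01, 0, 0, 0], [0.003, 0, 0, 0]]
  ]
}}

```text
clock: 33.05
eef_pos: [0.5099, -0.0398, 0.1226]
tool_rot: [0.677, 0.736, 0.035, -0.0]
ft_force: [0.6, -0.7, 0.0]
grip_width: 0.0001
```

```bash
python3 -c "
from h import *
blank(shot('scene','s14'));blank(shot('top','t14'))
plan([(.504,.0,.101,95,1)])
"
```

```text
n 1000 rect (array([510.2, -61.3]), 112.5, 85.3, 5.39) x 0.4566..0.5664
axis ang 5.88 y@.49 -0.0657 y@.508 -0.0639 10
n 64 rect (array([547.2, -19.8]), 21.0, 11.1, -0.64) x 0.5368..0.5575
t 33.1 p [ 0.5099 -0.0404  0.1225] yaw 94.8 tilt 3.98 F [-0.1  0.6 -0.9] w -0.000 j [-0.11  0.32 -0.22  0.99  0.06 -0.19]
[[0.04,-0.004,0.023,-0.2]]
end [5.037e-01 3.000e-04 1.013e-01] 95.0
```

View pics/t14.png

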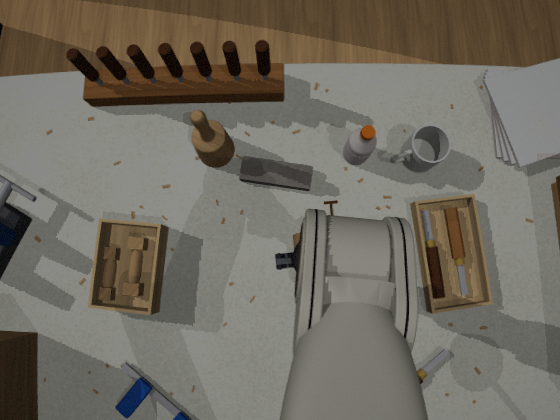

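Request:
{"method": "send_rows", "body": {
  "increments": [
    [[0, 0, 0.008, 0], [0, 0, 0.008, 0], [0, 0, 0.005, 0], [0, 0, 0.001, 0], [-0.003, 0, 0.001, 0], [-0.006, 0, 0.001, 0], [-0.008, 0, 0.001, 0], [-0.008, 0, 0.001, 0]]
  ]
}}

```text
clock: 33.95
eef_pos: [0.5133, -0.0627, 0.1005]
tool_rot: [0.676, 0.736, 0.038, -0.001]
ft_force: [-5.5, 0.9, 13.1]
grip_width: 0.0
```

Request:
{"method": "send_rows", "body": {
  "increments": [
    [[-0.008, 0, 0.001, 0], [-0.008, 0, 0.001, 0], [-0.008, 0, 0.001, 0], [-0.007, 0, 0.001, 0], [-0.006, 0, 0.001, 0], [-0.004, 0, 0.001, 0], [-0.002, 0, 0.001, 0], [-0.001, 0, 0.001, 0]]
  ]
}}

```text
clock: 34.75
eef_pos: [0.5183, -0.1137, 0.1002]
tool_rot: [0.679, 0.734, 0.039, 0.004]
ft_force: [-3.0, -0.7, 7.2]
grip_width: 0.0002
```

```bash
python3 -c "
from h import *
blank(shot('scene','s15'))
plan([(.508,-.085,.101,95,1)])
"
```

```text
n 909 rect (array([512.9, -99.3]), 113.9, 86.5, 5.29) x 0.4567..0.5710
axis ang 4.69 y@.49 -0.1031 y@.508 -0.1016 9
t 34.8 p [ 0.5183 -0.1139  0.1002] yaw 94.5 tilt 4.43 F [-2.4  0.2  5.8] w -0.000 j [-0.25  0.38 -0.2   0.95  0.06 -0.33]
[[0.03,-0.008,0.0,-0.5]]
end [ 0.508  -0.0847  0.1011] 95.0
```

Request:
{"method": "send_rows", "body": {
  "increments": [
    [[0, 0, -0.008, 0], [0, 0, -0.015, 0], [0, 0, -0.015, 0], [-0.02, 0, -0.005, 0], [-0.03, 0, 0, 0], [-0.035, 0, 0, 0], [-0.035, 0, 0, 0], [-0.035, 0, 0, 0]]
  ]
}}

```text
clock: 35.6
eef_pos: [0.5294, -0.2731, 0.1415]
tool_rot: [0.676, 0.736, 0.039, 0.005]
ft_force: [0.5, -1.0, -0.1]
grip_width: -0.0
```

Request:
{"method": "send_rows", "body": {
  "increments": [
    [[-0.035, 0, 0, 0], [-0.03, 0, 0, 0], [-0.015, 0, 0, 0], [0, 0, 0, 0], [0, 0, 0, 0], [0, 0, 0, 0], [0, 0, 0, 0], [0, 0, 0, 0]]
  ]
}}

```text
clock: 36.4
eef_pos: [0.5356, -0.359, 0.1386]
tool_rot: [0.678, 0.734, 0.04, 0.005]
ft_force: [0.1, 0.3, -0.0]
grip_width: 0.0001
```

```bash
python3 -c "
from h import *
blank(shot('scene','s16'));blank(shot('top','t16'))
plan([(.508,-.085,.101,95,1)])
"
```

```text
n 1115 rect (array([511.9, -99.2]), 115.7, 86.9, 5.22) x 0.4563..0.5700
axis ang 5.13 y@.49 -0.1029 y@.508 -0.1013 11
n 2501 rect (array([511., -99.]), 108.9, 87.2, 5.95) x 0.4556..0.5651
axis ang 5.77 y@.49 -0.1017 y@.508 -0.0999 11
t 36.5 p [ 0.5357 -0.3591  0.1387] yaw 94.7 tilt 4.59 F [ 0.1  0.7 -1. ] w 0.000 j [-0.63  0.57  0.22  1.2   0.08 -0.71]
[[0.273,-0.008,0.05,-0.3]]
end [ 0.5085 -0.0854  0.1007] 95.0
```

View pics/t16.png

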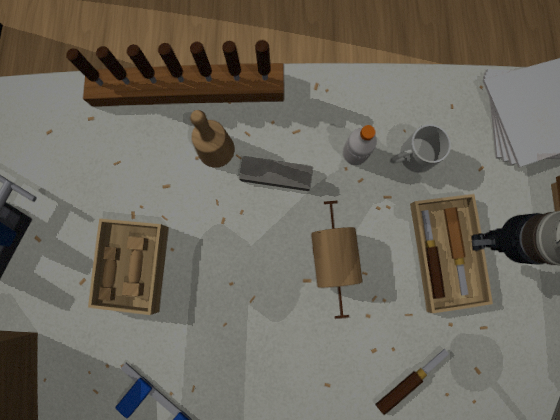

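```bash
python3 -c "
from h import *
plan([(.511,-.0925,.13,94.7,14),(.511,-.0925,.12,94.7,2)])
"
```

```text
t 36.5 p [ 0.5357 -0.3591  0.1387] yaw 94.7 tilt 4.59 F [ 0.1  0.7 -1. ] w 0.000 j [-0.63  0.57  0.22  1.2   0.08 -0.71]
[[0.019,-0.0,0.001,0.0],[0.019,-0.0,0.002,0.0],[0.019,-0.0,0.001,0.0],[0.019,-0.0,0.002,0.0],[0.019,-0.0,0.001,0.0],[0.019,-0.0,0.002,0.0],[0.019,-0.001,0.001,0.0],[0.019,-0.0,0.002,0.0]]
[[0.019,-0.001,0.001,0.0],[0.019,-0.0,0.002,0.0],[0.019,-0.001,0.001,0.0],[0.019,-0.0,0.002,0.0],[0.02,-0.001,0.001,0.0],[0.019,-0.0,0.002,0.0],[-0.0,-0.0,0.005,0.0],[-0.0,-0.001,0.005,0.0]]
end [ 0.5108 -0.0921  0.1196] 94.7
```

Request:
{"method": "send_rows", "body": {
  "increments": [
    [[0.015, 0, 0.001, 0], [0.019, 0, 0.001, 0], [0.019, 0, 0.001, 0], [0.019, 0, 0.001, 0], [0.019, 0, 0.001, 0], [0.019, 0, 0.001, 0], [0.019, -0.001, 0.001, 0], [0.019, 0, 0.001, 0]]
  ]
}}

```text
clock: 37.3
eef_pos: [0.5233, -0.2059, 0.1384]
tool_rot: [0.677, 0.735, 0.04, 0.007]
ft_force: [-0.4, -0.6, -0.6]
grip_width: -0.0001
```

Request:
{"method": "send_rows", "body": {
  "increments": [
    [[0.019, -0.001, 0.001, 0], [0.019, 0, 0.001, 0], [0.019, -0.001, 0.001, 0], [0.019, 0, 0.001, 0], [0.015, 0, 0, 0], [0.005, 0, 0, 0], [0, 0, 0, 0], [0, 0, 0, 0]]
  ]
}}

```text
clock: 38.1
eef_pos: [0.5129, -0.1023, 0.1405]
tool_rot: [0.675, 0.737, 0.041, 0.009]
ft_force: [0.5, -0.6, 0.1]
grip_width: -0.0002
```

```bash
python3 -c "
from h import *
plan([(.511,-.0925,.12,94.7,3),(.511,-.0925,.1005,94.7,5)])
"
```

```text
t 38.1 p [ 0.5129 -0.1023  0.1405] yaw 95.1 tilt 4.76 F [ 0.5 -0.6  0.1] w -0.000 j [-0.23  0.31 -0.18  1.03  0.06 -0.32]
[[0.003,-0.001,0.007,0.1],[0.003,-0.001,0.007,0.2],[0.003,-0.001,0.007,0.1],[-0.0,-0.0,0.004,0.0],[-0.0,-0.0,0.004,0.0],[-0.0,-0.0,0.004,0.0],[-0.0,-0.0,0.004,0.0],[-0.001,-0.001,0.003,0.0]]
end [ 0.511  -0.0927  0.1007] 94.7
```

Request:
{"method": "send_rows", "body": {
  "increments": [
    [[0.003, -0.001, 0.007, 0], [0.003, -0.001, 0.007, 0], [0.003, -0.001, 0.007, 0], [0, 0, 0.005, 0], [0, 0, 0.005, 0], [0, 0, 0.003, 0], [0, 0, 0, 0], [0, 0, 0, 0]]
  ]
}}

```text
clock: 38.9
eef_pos: [0.5109, -0.0934, 0.1023]
tool_rot: [0.676, 0.736, 0.04, 0.008]
ft_force: [-0.9, -0.3, 0.6]
grip_width: -0.0005
```

```bash
python3 -c "
from h import *
plan([(.511,-.0925,.1005,94.7,5)])
blank(shot('scene','s17'))
"
```

```text
t 38.9 p [ 0.5109 -0.0934  0.1023] yaw 94.9 tilt 4.65 F [-0.9 -0.3  0.6] w -0.001 j [-0.21  0.35 -0.24  0.93  0.06 -0.3 ]
[[0.0,0.0,0.0,0.0],[0.0,0.0,0.0,0.0],[0.0,0.0,0.001,0.1],[0.0,0.0,0.0,0.0],[0.001,0.0,0.001,0.1]]
end [ 0.5109 -0.0923  0.1003] 94.7
n 938 rect (array([514.8, -98.9]), 108.7, 86.9, 5.75) x 0.4588..0.5700
axis ang 4.97 y@.49 -0.1027 y@.508 -0.1012 9
```

Request:
{"method": "send_rows", "body": {
  "increments": [
    [[0, 0, 0.001, 0], [0, 0, 0.001, 0], [-0.002, 0, 0.001, 0], [-0.003, 0, 0.001, 0], [-0.003, 0, 0.001, 0], [-0.002, 0, 0.001, 0], [0, 0, 0.001, 0], [0, 0, 0.001, 0]]
  ]
}}

```text
clock: 39.75
eef_pos: [0.5125, -0.1051, 0.1013]
tool_rot: [0.677, 0.735, 0.04, 0.012]
ft_force: [-3.3, -0.7, 6.5]
grip_width: -0.0001
```

```bash
python3 -c "
from h import *
plan([(.511,-.0925,.1005,94.7,1)])
blank(shot('scene','s18'))
"
```

```text
t 39.8 p [ 0.5125 -0.1051  0.1013] yaw 94.8 tilt 4.75 F [-3.3 -0.7  6.5] w -0.000 j [-0.23  0.35 -0.24  0.93  0.06 -0.32]
[[0.013,-0.001,0.001,0.1]]
end [ 0.5105 -0.0922  0.1007] 94.7
n 926 rect (array([ 515.2, -105.6]), 110.1, 89.5, 7.15) x 0.4593..0.5699
axis ang 5.16 y@.49 -0.1089 y@.508 -0.1073 9
```

Request:
{"method": "send_rows", "body": {
  "increments": [
    [[0, 0, -0.004, 0], [0, 0, -0.01, 0], [0, 0, -0.02, 0], [0, 0, -0.02, 0], [-0.02, 0, -0.005, 0], [-0.03, 0, 0, 0], [-0.035, 0, 0, 0], [-0.035, 0, 0, 0]]
  ]
}}

```text
clock: 40.6
eef_pos: [0.5208, -0.2267, 0.1645]
tool_rot: [0.673, 0.738, 0.042, 0.014]
ft_force: [0.0, 0.0, 0.1]
grip_width: 0.0005
```

Request:
{"method": "send_rows", "body": {
  "increments": [
    [[-0.035, 0, 0, 0], [-0.035, 0, 0, 0], [-0.03, 0, 0, 0], [-0.015, 0, 0, 0], [0, 0, 0, 0], [0, 0, 0, 0], [0, 0, 0, 0], [0, 0, 0, 0]]
  ]
}}

```text
clock: 41.4
eef_pos: [0.5325, -0.3491, 0.1647]
tool_rot: [0.674, 0.737, 0.043, 0.017]
ft_force: [-0.6, 0.4, 0.2]
grip_width: 0.0005
```

```bash
python3 - <<'E'
from h import *
blank(shot('scene','s19'));c=shot('top','t19');blank(c)
P=cloud(c);im=c['image'].astype(int);g=im[...,0]-im[...,2]
m=np.zeros(im.shape[:2],np.uint8);m[195:325,322:352]=((im[...,0]<100)&(g>12)&(abs(P[...,2])<.006))[195:325,322:352]
v,u=np.nonzero(m);q=onz(c,np.c_[u,v],0)
for a in (q[(q[:,0]>.57)&(q[:,0]<.622)],q[(q[:,0]>.393)&(q[:,0]<.45)]): print('line part',len(a),np.median(a[:,:2],axis=0).round(4))
for n,k in (('gouge',(.515,-.357,.024,.06)),('off',(.495,.31,.02,.06))):
    z=P[...,2]; mm=((abs(P[...,0]-k[0])<.1)&(abs(P[...,1]-k[1])<.035)&(z>.012)&(z<.055)); print(n,np.percentile(z[mm],[50,99]).round(4),rect(P[mm]))
plan([(.511,-.0925,.1005,94.7,1)])
for f in ('t0','t19'): pass
A=cloud(load('top0'));
for n,(v0,v1,u0,u1) in dict(mallet=(105,170,188,238),stone=(156,190,239,313),glue=(122,166,343,378),mug=(125,170,391,452)).items():
    f=lambda X:np.median(X[v0:v1,u0:u1][X[v0:v1,u0:u1,2]>.015],axis=0).round(4)
    print(n,f(A),f(P))
E
```

```text
n 1121 rect (array([ 512.7, -104.5]), 114.1, 87.0, 5.58) x 0.4574..0.5709
axis ang 4.88 y@.49 -0.1087 y@.508 -0.1072 11
n 2486 rect (array([ 511.5, -104.7]), 109.1, 87.5, 6.21) x 0.4561..0.5661
axis ang 5.60 y@.49 -0.1075 y@.508 -0.1057 11
line part 63 [ 0.5944 -0.0982]
line part 85 [ 0.421  -0.1112]
gouge [0.0268 0.0338] (array([ 520.5, -356.1]), 193.0, 59.0, -4.03)
off [0.0359 0.0523] (array([494.6, 311.9]), 173.3, 69.8, -1.29)
t 41.5 p [ 0.5326 -0.3491  0.1647] yaw 95.2 tilt 5.28 F [-0.4 -0.7 -0.1] w 0.000 j [-0.62  0.52  0.21  1.21  0.08 -0.7 ]
[[0.255,-0.005,0.072,0.5]]
end [ 0.5106 -0.0929  0.1007] 94.7
mallet [0.7356 0.1422 0.1009] [0.7356 0.1422 0.1011]
stone [0.6877 0.0188 0.0253] [0.6879 0.0187 0.0254]
glue [ 0.7245 -0.1442  0.0996] [ 0.7244 -0.1442  0.0997]
mug [ 0.7272 -0.2858  0.0642] [ 0.7269 -0.2858  0.0648]
```

View pics/t19.png

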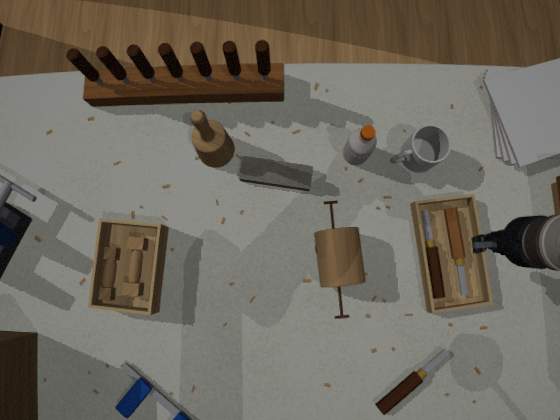

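View pics/s19.png

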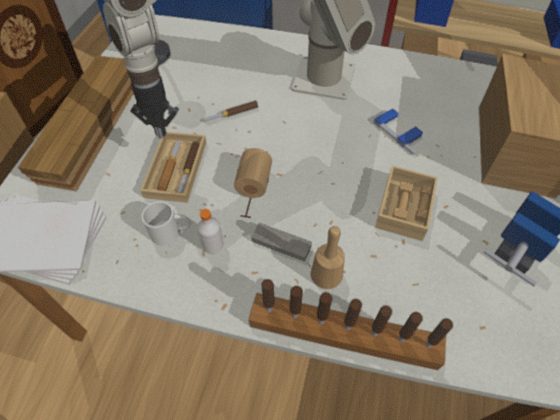

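```bash
python3 -c "
from h import *
print(order.job_done())"
```

```text
the job is handed in; nothing more can be done
None
```

The bench is cleared and the blank rests over the dark line. I handed the job in at about 41.5 s of the 72 s allowed.

- **Gouge:** it went into the tool tray first, and lies flat beside the gouge already there.
- **Offcut:** it went into the box next, and lies flat beside the offcut already there. I confirmed both placings only by eye in the final pictures. The final numeric check in each container also caught walls and neighbouring pieces, so it says nothing about their exact poses.
- **Blank:** I rolled it with closed fingertips on its top only, in five strokes of about 40 mm and one 6 mm correction. I saw no force above about 20 N in the readings taken at the end of each move. In the last top view its centre is about 1 mm off the line across and 2–3 mm off along it. It lies about 1.3° off parallel, close to the roughly 1.1° it started with. I did not try to turn it.
- **Bystanders:** the mallet, stone, glue bottle and mug read the same as at the start, within 0.6 mm.

Two things did not fully agree or go to plan:

- **Camera disagreement:** the side camera put the blank 2.5 mm past the line and 0.6° off parallel. I trusted the top view, which saw more of it.
- **Tool tilt:** the tool tilted from 0.1° to about 5° over the job, mostly during the rolling strokes, and the moves available could not correct it.

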